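Ready a garage drilling fixture: scrape, load, clamp and line up the rest

ROBOT

A 6-joint arm with a two-finger parallel gripper is mounted at the origin on the work surface. World frame = base frame: x ahead of the robot, y to its left, z up, the work surface at z = 0. Lengths are in m, angles in rad, forces in N, time in s.
With the tool pointing down it reaches from about 0.425 to 0.95 m from the base axis. Payload 3.5 kg.
Tool frame: the origin (TCP) lies midway between the tips of the shut fingers; the grasp point (between the pads) lies ctrl.grasp_offset behind it (ctrl.grasp_offset is the distance from the TCP to the grasp point, in m); x points along the fingers, y is the direction in which the jaws open and shut, and the axes are right-handed (so a half turn about x gives the same grasp; the last joint's range is limited). The gripper opens to 85 mm and grips with 20 to 120 N. Pads are 22 mm wide; open, the fingers measure 114 mm over their backs; the gripper's body (76 mm by 85 mm) begins 54 mm behind the grasp point. The pads swing forward as they close: fully open they stand 13 mm farther back than shut.
Start: joints at [-1.47, 0.286, 1.577, -0, 1.279, -0.15], TCP at [0.168, -0.654, 0.231] pointing down, gripper open.
Joint ranges: [-2.77, 2.77], [-0.9, 2.22], [0.21, 2.48], [-1.53, 4.67], [0.24, 2.81], [-2.84, 2.84]. Speed limits (rad/s): [2.79, 2.79, 3.14, 3.14, 3.14, 3.14].

INTERFACE

Orientations are given as a unit quaternion [x, y, z, w].
In Python, from plant import readout, read_camera, sign_off, ctrl gives the robot as it stands.
- The arm moves only by the tool drive_tool, never from a script. Its argument "steps" is a list of rows, each a list of 5 numbers: the shift along the tool's x, y, z in cm, then the turn about the tool's x in degrees, then the opening, from 0 (shut) to 1 (fully open). A call has 1 to 10 rows; each row shifts and turns the commanded pose from where the row before left it, along the tool's axes as they then stand; what a row does not reach is not made up. A row lasts 1/10 s, in which the tool goes at most 50 mm and 8.59 degrees, less where a joint would pass 70% of its speed; a pose out of reach is approached as far as the arm can. A call is refused whole if a number of a shift passes 5 or a number of a turn 8.59, either way. A call with a gripper value outside its range is refused whole. The fingers move at their own pace and stop on an object; "force" is the grip in N (left out, the last holds). Time passes only in rows, so rows that do not move let the fingers close. It gives the time, the measured TCP pose, the force and the opening at its end, in the units of the state.
- readout.get_state(): the state, without advancing time (a new reading comes with each control period).
- read_camera(name): name is "scene" or "top"; returns a dict with "frame" (384x512x3 uint8, red, green, blue), "vertical_fov" (degrees; the focal length in pixels is half the picture's height over the tangent of half this angle, whatever the lens; pixels are square), "cx", "cy" (the principal point, pixels), "k1" (the pictures are not rectified: a ray, as slopes to the right and down, at radius r is drawn at 1 + k1 r^2 times it, then the intrinsics apply), "eye" and "orientation" of the camera in the world. Camera axes: x right, y up, looking along -z (the intrinsics and any distortion apply to the point x, -y, -z); pixel columns grow to the right and rows downward; lengths in m; the calibration is good to about 2 mm. A picture is of the moment at which its call begins. There is no depth.
- sign_off(): hands the job in, once; it reports no verdict.
The state is a dict: "time": time; "qpos": joint angles; "dq": joint speeds; "joint_efforts": joint torques, N m; "eef_pos": TCP position; "tcp_rot": TCP orientation; "contact_force": force on the tool from outside, world axes, zero at the start; "wrist_torque": the same for the moment, N m; "opening": opening from 0.0 (shut) to 1.0 (fully open).
Only numpy, scipy, OpenCV 4.12 (cv2) and the standard library are available. Lean on these libraries where they do the work, as an engineer would, in place of code of your own. Each camera call takes 0.05 s, during which the arm holds its last target. There are 200 camera calls.

TASK

Get the little drilling fixture ready: with the scraper, not with your fingers, push all the copper-coloured metal chips off the bed into the green chip tray behind it and put the scraper back upright on the middle of its rubber mat. Then lay the blue bracket flat and square in the middle of the yellow outline, its bare foot under the clamp pad, and press the red toggle handle down past its dead point to its stop, so that the pad holds the bracket. Stand all the bare aluminium brackets side by side on the low wooden shelf in one close row, square to the shelf, lugs on the yellow line, about 10 mm between neighbours; do not knock or shove the bottle, cartridge, jar or model car.

Things in the scene. Friction and masses are not known exactly. Their poses are not given: they have to be found in the camera images.
- fixture: Fixed fixture; origin on the table under the middle of its aluminium bed; x away from the robot to the chip tray, y left, z up. Bed 110 (x) by 126 (y) mm, top at z = 35 mm; 4 mm fences 8 mm high on its left and right edges leave a channel 118 mm wide, open at the near and far edges. Yellow outline for the bracket: 46 (x) by 70 (y) mm inside, centred at (0, -3) mm. Clamp to the right.
- shelf: Fixed low wooden shelf, 150 mm in x, 250 mm in y; origin on the table under its middle, top 30 mm up. A yellow line 6 mm wide runs along its y through the middle of its top.
- pad_spot (a point): Point on the bed's top face under the middle of the clamped pad, 25 mm to the right of the bed's middle; axes as the fixture's. In its place the blue bracket has its bare foot towards the clamp (its x along the fixture's -y) and the middle of its lug 37 mm left (+y) of this point and 32 mm above it.
- tray (a point): Middle of the floor of the green chip tray along the far edge of the bed; inside 93 mm in x by 146 mm in y, floor 6.5 mm above the table, side and far walls up to 30 mm, the bed itself is its near wall (29 mm above the tray's floor).
- handle (a joint): Red clamp handle's angle (rad): 0 open, starts 0 to 0.08, dead point 1.15, stop (clamped) 1.30; stays where left. It swings right and down about a pivot along the fixture's x at (0, -140, 70) mm in its frame; its angle from upright, towards the fixture's -y, is 0.12 + this value. Passing the dead point on a bracket takes about 9 N at the sleeve; the pad then presses with about 8 N.
- handle_tip (a point): End of the red handle, 130 mm from its pivot; the red sleeve is 18 mm thick and covers the outer 90 mm.
- clamp_pad: Black rubber pad, 18 mm across, sprung, under the end of the clamp's steel arm. Origin at the arm's hinge, (0, -115, 75) mm in the fixture's frame, not at the pad. Arm 95 mm long, raised 65 to 80 degrees when open (up to 175 mm high, the pad on its left), level when clamped, pointing left over the bed. The clamp's block: 50 mm in x, y = -80 to -165 mm, 55 mm high.
- blue_lug (a point): Middle of the blue bracket's lug. All brackets: foot plate 70 (x) by 44 (y) by 14 mm; upright lug 30 (x) by 12 (y) by 36 mm high on it, its middle 15 mm to -x of the plate's middle; 50 mm high in all, about 170 g. This point is 32 mm above the underside: grip the lug here across its 12 mm (y). x points to the bare foot, z up. The foot's pressing point is at (+37, 0, -18) mm from here.
- mat: Fixed black rubber mat for the scraper, 70 (x) by 140 (y) by 4 mm; origin on the table under its middle.
- scraper_grip (a point): Middle of the scraper block's wooden handle: grip it here across its 22 mm (x). Orange foot 30 (x) by 108 (y) by 20 mm high, handle on it 22 (x) by 70 (y) mm, 44 mm high; 64 mm high in all, 200 g; this point is 42 mm above the underside, over the middle; z up.
- bare1_lug (a point): Middle of the lug of a bare aluminium bracket for the shelf (may be absent), shaped as the blue one; 32 mm above its underside; axes as for the blue one.
- bare2_lug (a point): Middle of the lug of a bare aluminium bracket for the shelf (may be absent), shaped as the blue one; 32 mm above its underside; axes as for the blue one.
- bare3_lug (a point): Middle of the lug of a bare aluminium bracket for the shelf (may be absent), shaped as the blue one; 32 mm above its underside; axes as for the blue one.
- bare4_lug (a point): Middle of the lug of a bare aluminium bracket for the shelf (may be absent), shaped as the blue one; 32 mm above its underside; axes as for the blue one.
- chip1: Loose copper-coloured chip on the bed (may be absent), 14 by 8 by 10 mm, 10 g; origin in the middle of its underside.
- chip2: Loose copper-coloured chip on the bed (may be absent), 14 by 8 by 10 mm, 10 g; origin in the middle of its underside.
- chip3: Loose copper-coloured chip on the bed (may be absent), 14 by 8 by 10 mm, 10 g; origin in the middle of its underside.
- chip4: Loose copper-coloured chip on the bed (may be absent), 14 by 8 by 10 mm, 10 g; origin in the middle of its underside.
- chip5: Loose copper-coloured chip on the bed (may be absent), 14 by 8 by 10 mm, 10 g; origin in the middle of its underside.
- soda: Clear soda bottle, 72 mm across, 220 mm high. To be left alone; origin under its middle.
- grease: Blue grease cartridge, 54 mm across, 190 mm high. To be left alone; origin under its middle.
- jar: Glass jar, 56 mm across, 70 mm high. To be left alone; origin under its middle.
- car: Black model car, 190 mm long (its y), 75 mm wide, about 58 mm high. To be left alone; origin under its middle.

How it is judged:
On the way, in this order (a step that is already met when the one before it is completed fails the run):
1. all chips lie in the tray (x of chip1 in the frame of tray between -0.048 and 0.048 m and y of chip1 in the frame of tray between -0.074 and 0.074 m and z of each of chip1, chip2, chip3, chip4, chip5 in the frame of tray below 0.02 m and x of chip2 in the frame of tray between -0.048 and 0.048 m and y of chip2 in the frame of tray between -0.074 and 0.074 m and x of chip3 in the frame of tray between -0.048 and 0.048 m and y of chip3 in the frame of tray between -0.074 and 0.074 m and x of chip4 in the frame of tray between -0.048 and 0.048 m and y of chip4 in the frame of tray between -0.074 and 0.074 m and x of chip5 in the frame of tray between -0.048 and 0.048 m and y of chip5 in the frame of tray between -0.074 and 0.074 m), for 0.2 s.
2. the blue bracket lies in its place on the bed (x of blue_lug in the frame of pad_spot between -0.01 and 0.01 m and y of blue_lug in the frame of pad_spot between 0.027 and 0.047 m and z of blue_lug in the frame of pad_spot between 0.028 and 0.036 m and angle between the x axis of blue_lug and the y axis of fixture, either way round below 0.14 rad and angle between blue_lug's own z axis and vertical below 0.06 rad), for 0.2 s.
3. the handle is past its dead point at its stop and the pad presses on the blue bracket (value of joint handle above 1.2 rad and contact force between clamp_pad and blue above 3 N), for 0.3 s.
At the end, for the whole second after the job is handed in: Chips in the tray; blue lug within 10 mm of its place, square to 8 deg; handle over 1.2 rad, pad pressing over 3 N; scraper upright within 30 mm of its mat's middle; bare brackets on the shelf, lugs within 12 mm of the line, square to 8.5 deg, neighbours' lugs under 66 mm apart; at rest (all of step 1 and all of step 2 and all of step 3 and horizontal distance between scraper_grip and mat below 0.03 m and z of scraper_grip in the frame of mat between 0.04 and 0.052 m and angle between each of scraper_grip, bare1_lug, bare2_lug, bare3_lug, bare4_lug's own z axis and vertical below 0.06 rad and x of bare1_lug in the frame of shelf between -0.012 and 0.012 m and y of bare1_lug in the frame of shelf between -0.12 and 0.12 m and z of bare1_lug in the frame of shelf between 0.056 and 0.068 m and angle between the x axis of each of bare1_lug, bare2_lug, bare3_lug, bare4_lug and the x axis of shelf, either way round below 0.15 rad and (horizontal distance between bare1_lug and bare2_lug below 0.066 m or horizontal distance between bare1_lug and bare3_lug below 0.066 m or horizontal distance between bare1_lug and bare4_lug below 0.066 m) and x of bare2_lug in the frame of shelf between -0.012 and 0.012 m and y of bare2_lug in the frame of shelf between -0.12 and 0.12 m and z of bare2_lug in the frame of shelf between 0.056 and 0.068 m and (horizontal distance between bare2_lug and bare1_lug below 0.066 m or horizontal distance between bare2_lug and bare3_lug below 0.066 m or horizontal distance between bare2_lug and bare4_lug below 0.066 m) and x of bare3_lug in the frame of shelf between -0.012 and 0.012 m and y of bare3_lug in the frame of shelf between -0.12 and 0.12 m and z of bare3_lug in the frame of shelf between 0.056 and 0.068 m and (horizontal distance between bare3_lug and bare1_lug below 0.066 m or horizontal distance between bare3_lug and bare2_lug below 0.066 m or horizontal distance between bare3_lug and bare4_lug below 0.066 m) and x of bare4_lug in the frame of shelf between -0.012 and 0.012 m and y of bare4_lug in the frame of shelf between -0.12 and 0.12 m and z of bare4_lug in the frame of shelf between 0.056 and 0.068 m and (horizontal distance between bare4_lug and bare1_lug below 0.066 m or horizontal distance between bare4_lug and bare2_lug below 0.066 m or horizontal distance between bare4_lug and bare3_lug below 0.066 m) and linear speed of each of bare1, bare2, bare3, bare4, blue, scraper below 0.02 m/s); the robot touches nothing.
It fails at once if the fingers touch a chip (contact force between the fingers and chip1 above 0.5 N or contact force between the fingers and chip2 above 0.5 N or contact force between the fingers and chip3 above 0.5 N or contact force between the fingers and chip4 above 0.5 N or contact force between the fingers and chip5 above 0.5 N).
It fails at once if a bottle, cartridge, jar or model car is shoved or knocked over (distance of any of soda, grease, jar, car from where it was at the start of the episode above 0.04 m or angle between any of soda, grease, jar, car's own z axis and vertical above 0.4 rad).
Of bare1, bare2, bare3, bare4 only 2 to 4 are there at a start; the rules pass over those that are not, and their reading is None.
Of chip1, chip2, chip3, chip4, chip5 only 3 to 5 are there at a start; the rules pass over those that are not, and their reading is None.
At some moment in a run one of bare1, bare2, bare3, bare4 may be knocked a few centimetres aside while the robot is not near it.
Once in a run the grip may slacken for a moment while it holds something.
It also fails if it takes over 210 s, if anything falls off the work surface, if the arm or the gripper's body presses on something with over 40 N, if the wrist force passes 120 N, or if a joint passes its speed limit or range.

## Working session

There is one attempt and no reset: what is moved stays moved. The work goes in short steps, Python scripts to look and compute and a tool call to move; the robot and the scene stay as the last step left them, time stands still between calls to the robot, and variables do not carry over. Pictures are saved under pics/ and viewed, about 12 in all and at most 16, crops included, and the job is handed in when it is done.

Besides the shell and the picture viewer there is one more tool, called by a JSON object that holds its "op" and its "data". drive_tool: Moves the arm, as the interface text tells. Its arguments: {"type":"object","properties":{"steps":{"type":"array","items":{"type":"array","items":{"type":"number"}}},"force":{"type":"number"}},"required":["steps"]}

```bash
mkdir -p pics; ls; cat > h.py <<'E'
import numpy as np, cv2, json, sys
sys.path.insert(0,'.')
from plant import readout, read_camera, sign_off, ctrl
from scipy.spatial.transform import Rotation as R
def cap(name,fn):
    c=read_camera(name); cv2.imwrite(f'pics/{fn}.png',c['frame'][:,:,::-1])
    m={k:(np.asarray(v).tolist()) for k,v in c.items() if k!='frame'}
    json.dump(m,open(f'pics/{fn}.json','w')); return c
def cam(fn): return json.load(open(f'pics/{fn}.json'))
def ray(c,u,v):
    f=192/np.tan(np.radians(c['vertical_fov'])/2)
    d=np.array([(u-c['cx'])/f,(v-c['cy'])/f]); s=d.copy()
    for _ in range(30): s=d/(1+c['k1']*(s@s))
    return R.from_quat(c['orientation']).apply([s[0],-s[1],-1])
def at(c,u,v,z):
    d=ray(c,u,v); e=np.array(c['eye']); return e+d*(z-e[2])/d[2]
def px(c,p):
    f=192/np.tan(np.radians(c['vertical_fov'])/2)
    q=R.from_quat(c['orientation']).inv().apply(np.array(p)-c['eye'])
    s=np.array([q[0],-q[1]])/-q[2]; s=s*(1+c['k1']*(s@s)); return s*f+[c['cx'],c['cy']]
def crop(fn,out,x0,y0,w,h,k):
    im=cv2.imread(f'pics/{fn}.png')[y0:y0+h,x0:x0+w]
    cv2.imwrite(f'pics/{out}.png',cv2.resize(im,None,fx=k,fy=k,interpolation=cv2.INTER_CUBIC))
E
python3 - <<'E'
from h import *
for n in ('top','scene'):
    cap(n,n+'0'); print(cam(n+'0'))
    im=cv2.imread(f'pics/{n}0.png'); cv2.imwrite(f'pics/{n}0b.png',cv2.resize(im,(800,600),interpolation=cv2.INTER_CUBIC))
print(readout.get_state(), ctrl.grasp_offset)
E
```

```text
pics
{'vertical_fov': 47.66772824931397, 'cx': 251.40507672281717, 'cy': 188.9669574073876, 'k1': 0.028196878423287393, 'eye': [0.4751061047185408, -0.07571674817067643, 1.5907120654290845], 'orientation': [0.03246061348994556, -0.02939148196362793, -0.7046572545552972, 0.7081953141347584]}
{'vertical_fov': 47.150499545764376, 'cx': 259.5932463340283, 'cy': 188.97895462867325, 'k1': -0.002030966166222452, 'eye': [1.2136677093483539, -0.2921193528586995, 1.1583916528393803], 'orientation': [0.22804421868067237, 0.15754988397335232, 0.5523312314922993, 0.7861959546477615]}
{'time': 0.1, 'qpos': array([-1.46998174e+00,  2.87107184e-01,  1.57805208e+00, -3.80784035e-05,
        1.27860877e+00, -1.50019185e-01]), 'dq': array([ 0.00153153, -0.00178111, -0.00495935, -0.00042574,  0.00080308,
        0.00023557]), 'joint_efforts': array([ 8.99036550e-04, -4.07296908e+01, -2.93699849e+01, -1.30126837e-04,
        3.46979534e-03,  3.61017499e-06]), 'eef_pos': array([ 0.16748844, -0.6532647 ,  0.2300538 ]), 'tcp_rot': array([ 0.70155802,  0.08922383, -0.70154595,  0.08768543]), 'contact_force': array([ 0.04792658, -0.53345363, -0.05801616]), 'wrist_torque': array([ 0.04758314, -0.00976844,  0.04101303]), 'opening': 1.0004220752674602} 0.0187
```

View pics/top0b.png

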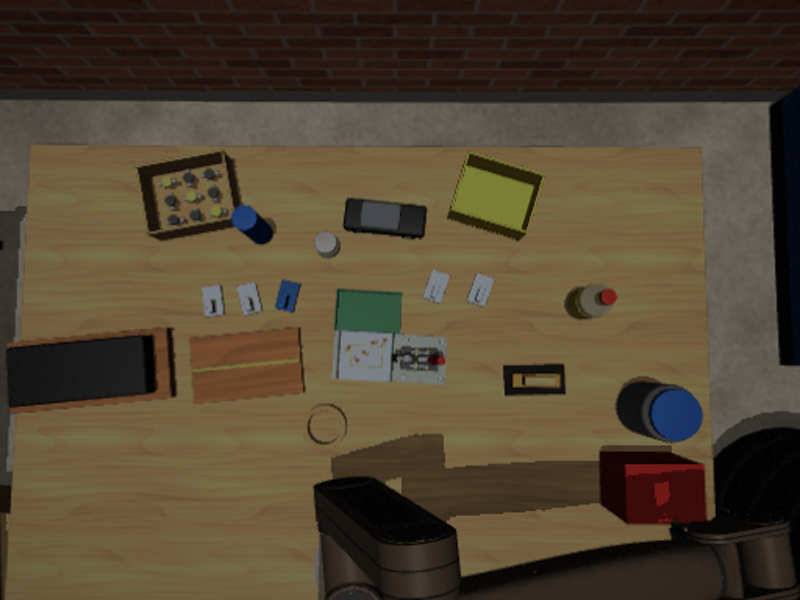

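View pics/scene0b.png

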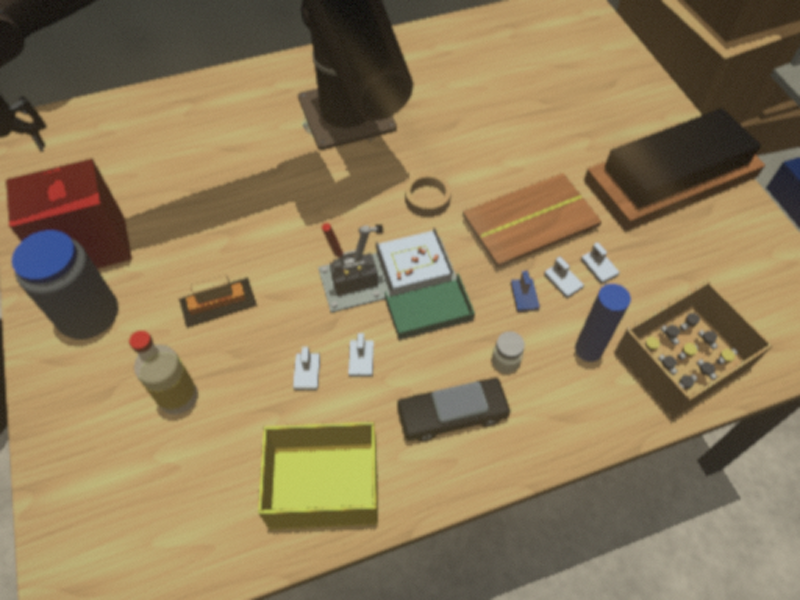

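Top view: shelf at left, fixture centre (chips on bed), mat and scraper right, two bare brackets left of the blue one and two right of the tray (4 in all), with soda, grease, jar and car around them. I'll enlarge.

```bash
python3 - <<'E'
from h import *
crop('top0','A',115,170,150,100,5.3)
crop('top0','B',205,165,165,95,4.8)
E
```

```text
(no output)
```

View pics/A.png

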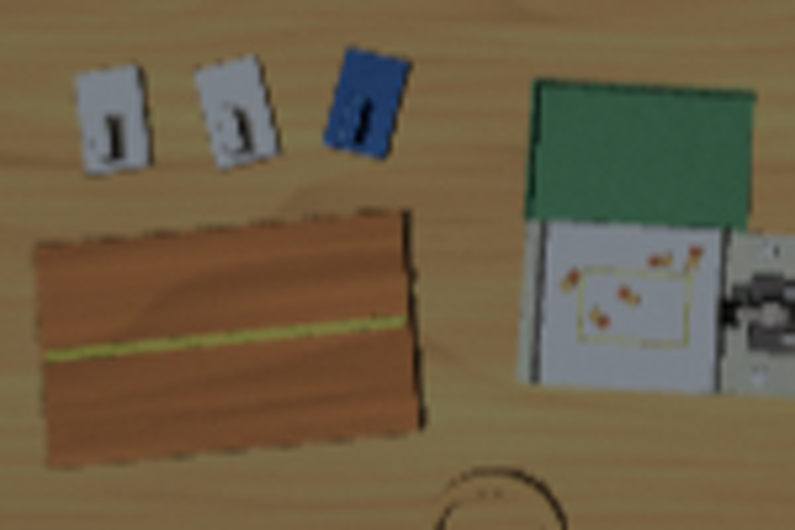

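View pics/B.png

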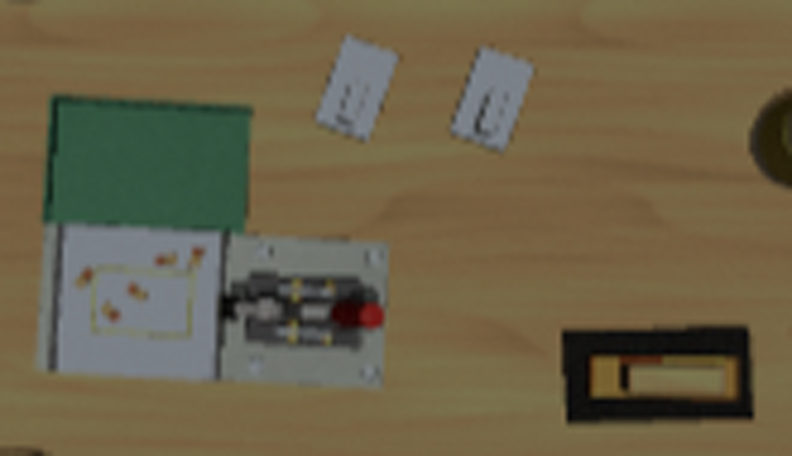

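```bash
cat > fit.py <<'E'
from h import *
T=cam('top0')
A=lambda p:((p[0]+.5)/5.3-.5+115,(p[1]+.5)/5.3-.5+170)
B=lambda p:((p[0]+.5)/4.8-.5+205,(p[1]+.5)/4.8-.5+165)
def rect(f,pts,z,off=(0,0)):
    # pts: far-left, far-right, near-right, near-left (x fwd)
    P=np.array([at(T,*f(p),z)[:2] for p in pts])
    c=P.mean(0); vx=(P[0]-P[3]+P[1]-P[2])/2; vy=(P[0]-P[1]+P[3]-P[2])/2
    ax=np.arctan2(vx[1],vx[0]); ay=np.arctan2(-vy[0],vy[1])
    lx,ly=np.hypot(*vx),np.hypot(*vy); a=(ax*lx+ay*ly)/(lx+ly)
    c=c+R.from_euler('z',a).as_matrix()[:2,:2]@off
    return c,a,lx,ly
S={}
def do(n,*k):
    c,a,lx,ly=rect(*k); S[n]=[*c,a]; print(n,c.round(4),'deg',np.degrees(a).round(1),'size',(lx*1e3).round(),(ly*1e3).round())
do('bareL1',A,[(75,75),(138,65),(152,165),(88,176)],.014,(-.015,0))
do('bareL2',A,[(195,72),(257,55),(281,152),(218,170)],.014,(-.015,0))
do('blue',A,[(348,47),(411,64),(387,158),(323,143)],.014,(-.015,0))
do('bareR1',B,[(349,35),(399,55),(367,141),(316,121)],.014,(-.015,0))
do('bareR2',B,[(484,46),(535,66),(503,152),(451,133)],.014,(-.015,0))
do('shelf',A,[(35,245),(408,212),(423,428),(48,466)],.03)
for p in [(45,356),(407,322)]: print('line',at(T,*A(p),.03).round(4))
do('fix_outl',A,[(580,268),(690,272),(687,347),(579,340)],.035,(0,.003))
do('fix_chan',A,[(546,222),(724,230),(719,390),(538,384)],.035)
do('mat',B,[(562,332),(750,326),(753,416),(567,423)],.004)
do('scr_top',B,[(628,363),(725,361),(727,393),(630,394)],.064)
do('scr_foot',B,[(590,355),(738,353),(740,398),(590,399)],.020)
for p in [(570,280),(600,318),(627,295),(660,260),(695,257)]: print('chip',at(T,*A(p),.045).round(4))
json.dump(S,open('S.json','w'))
E
python3 fit.py
cat > ov.py <<'E'
from h import *
def draw(fn,out,S,box,k):
    c=cam(fn); im=cv2.imread(f'pics/{fn}.png'); x0,y0,w,h=box
    im=cv2.resize(im[y0:y0+h,x0:x0+w],None,fx=k,fy=k,interpolation=cv2.INTER_CUBIC)
    def quad(p,pts,z,col):
        M=R.from_euler('z',p[2]).as_matrix()[:2,:2]
        q=[((px(c,[*(M@np.array(t)+p[:2]),z])+.5-[x0,y0])*k) for t in pts]
        cv2.polylines(im,[np.int32(np.round(np.array(q)*8))],True,col,1,cv2.LINE_AA,3)
    def box_(p,cx,cy,lx,ly,z,col): quad(p,[(cx-lx/2,cy-ly/2),(cx+lx/2,cy-ly/2),(cx+lx/2,cy+ly/2),(cx-lx/2,cy+ly/2)],z,col)
    for n,p in S.items():
        if n.startswith(('bare','blue')):
            z=p[3] if len(p)>3 else 0
            box_(p,.015,0,.07,.044,z+.014,(0,0,255)); box_(p,0,0,.03,.012,z+.05,(0,255,255))
        if n=='shelf': box_(p,0,0,.15,.25,.03,(0,0,255)); box_(p,0,0,.006,.25,.03,(255,0,255))
        if n=='fix': box_(p,0,-.003,.046,.07,.035,(0,0,255)); box_(p,0,0,.11,.118,.035,(255,0,255)); box_(p,.055+.0465,0,.093,.146,.03,(0,255,0))
        if n=='mat': box_(p,0,0,.07,.14,.004,(0,0,255))
        if n=='scr': box_(p,0,0,.03,.108,.02,(255,0,255)); box_(p,0,0,.022,.07,.064,(0,255,255))
    cv2.imwrite(f'pics/{out}.png',im)
E
python3 - <<'E'
from ov import *
S=json.load(open('S.json')); S['fix']=S['fix_outl']; S['scr']=S['scr_foot']
draw('scene0','ovs',S,(110,100,300,160),2.66)
draw('top0','ovt',S,(120,170,250,90),3.2)
a=cv2.imread('pics/ovs.png');b=cv2.imread('pics/ovt.png')
w=max(a.shape[1],b.shape[1]); p=lambda i:cv2.copyMakeBorder(i,0,0,0,w-i.shape[1],0)
im=np.vstack([p(a),p(b)]); print(im.shape); cv2.imwrite('pics/ov.png',im[:, :]) 
E
```

```text
bareL1 [0.5845 0.3487] deg 9.4 size 70.0 44.0
bareL2 [0.5908 0.2621] deg 15.3 size 69.0 44.0
blue [0.5975 0.1809] deg -13.6 size 67.0 45.0
bareR1 [ 0.622  -0.1641] deg -20.9 size 70.0 41.0
bareR2 [ 0.6139 -0.2669] deg -20.7 size 71.0 42.0
shelf [0.4518 0.2649] deg 5.4 size 147.0 252.0
line [0.4388 0.388  0.03  ]
line [0.4625 0.1452 0.03  ]
fix_outl [ 0.4736 -0.005 ] deg -2.0 size 49.0 73.0
fix_chan [ 0.4738 -0.0065] deg -1.9 size 108.0 121.0
mat [ 0.4213 -0.3959] deg 2.2 size 68.0 141.0
scr_top [ 0.4209 -0.3979] deg 1.6 size 23.0 70.0
scr_foot [ 0.4204 -0.3975] deg 0.8 size 33.0 111.0
chip [0.4911 0.0345 0.045 ]
chip [0.4659 0.0142 0.045 ]
chip [ 0.4813 -0.0037  0.045 ]
chip [ 0.5047 -0.0256  0.045 ]
chip [ 0.5069 -0.049   0.045 ]
(714, 800, 3)
```

View pics/ov.png

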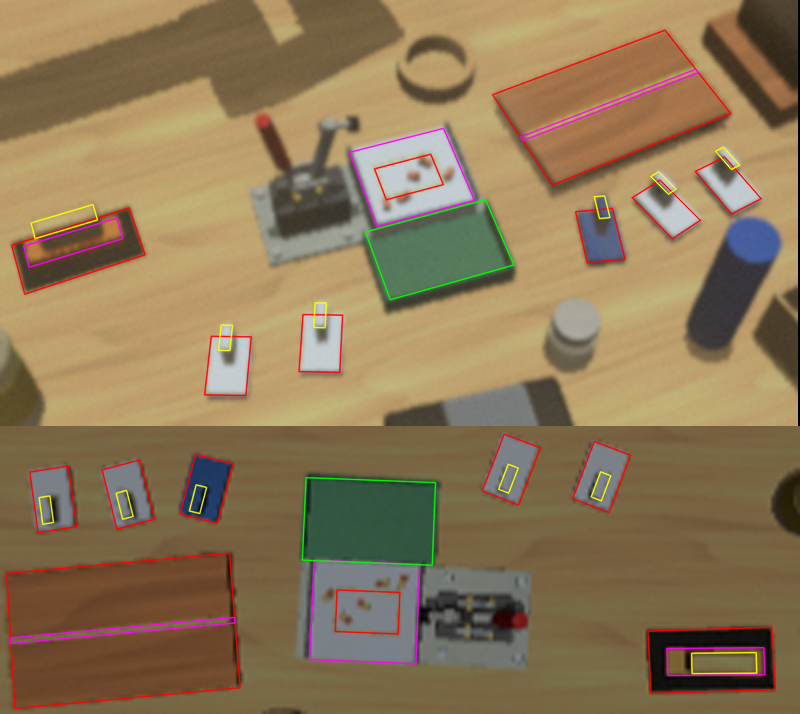

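The overlays match in both views, so the poses are good. Next is a move calculator.

```bash
cat > go.py <<'E'
from h import *
# usage: go.py x y z yawdeg [x y z yaw ...] ; yaw = world angle of tool y (mod 180); prints turn first, then shift in tool axes after it
s=readout.get_state(); p=np.array(s['eef_pos']); M=R.from_quat(s['tcp_rot']).as_matrix()
q1,q6=s['qpos'][0],s['qpos'][5]
psi=np.degrees(np.arctan2(M[1,1],M[0,1]))
print('t',round(s['time'],1),'tcp',p.round(4),'yaw',psi.round(1),'tilt',M[:,0].round(3),'F',np.round(s['contact_force'],1),'op',round(s['opening'],3),'q6',q6.round(2))
a=list(map(float,sys.argv[1:]))
for i in range(0,len(a),4):
    t=np.array(a[i:i+3]); q1n=np.arctan2(t[1],t[0])
    best=[]
    for k in (-360,-180,0,180,360):
        d=-(a[i+3]+k-psi); best.append((abs(q6+(q1n-q1)+np.radians(d)),d))
    _,d=min(best); q6n=q6+(q1n-q1)+np.radians(d)
    M=M@R.from_euler('x',d,degrees=True).as_matrix()
    print('turn',round(d,1),'shift cm',(M.T@(t-p)*100).round(2),'q6->',q6n.round(2))
    p=t;q1=q1n;q6=q6n;psi=np.degrees(np.arctan2(M[1,1],M[0,1]))
E
python3 go.py 0.421 -0.397 0.15 1 0.421 -0.397 0.031 1
```

```text
t 0.1 tcp [ 0.1675 -0.6533  0.2301] yaw -75.6 tilt [-0.     0.002 -1.   ] F [ 0.  -0.5 -0.1] op 1.0 q6 -0.15
turn -76.6 shift cm [  8.05  25.8  -25.16] q6-> -0.77
turn -0.0 shift cm [11.9   0.    0.03] q6-> -0.77
```

{"op": "drive_tool", "data": {"steps": [[0,0,0,-8.5,1],[0,0,0,-8.5,1],[0,0,0,-8.5,1],[0,0,0,-8.5,1],[0,0,0,-8.5,1],[0,0,0,-8.5,1],[0,0,0,-8.5,1],[0,0,0,-8.5,1],[0,0,0,-8.6,1]], "force": 60}}

```text
out of range: row 9 has -8.6, outside -8.59 to 8.59
```

{"op": "drive_tool", "data": {"steps": [[0,0,0,-8.5,1],[0.8,2.6,-2.5,0,1],[0.8,2.6,-2.5,0,1],[0.8,2.6,-2.5,0,1],[0.8,2.6,-2.5,0,1],[0.8,2.6,-2.5,0,1],[0.8,2.6,-2.5,0,1],[0.8,2.6,-2.5,0,1],[0.8,2.6,-2.5,0,1],[0.8,2.6,-2.5,0,1]]}}

```text
time: 1.1
eef_pos: [0.4669, -0.7821, 0.158]
tcp_rot: [-0.693, -0.141, 0.693, -0.14]
contact_force: [0.8, -1.0, -0.3]
opening: 0.998
```

```bash
python3 go.py 0.421 -0.397 0.15 1 0.421 -0.397 0.031 1
```

```text
t 1.1 tcp [ 0.4669 -0.7821  0.158 ] yaw -67.1 tilt [-0.001  0.001 -1.   ] F [ 0.8 -1.  -0.3] op 0.998 q6 0.03
turn -68.1 shift cm [  0.85  -3.91 -38.58] q6-> -0.77
turn 0.0 shift cm [1.19e+01 1.00e-02 1.00e-02] q6-> -0.77
```

The turn call was refused (-8.6 is over the limit), so only the shift ran, with no contact. I'll raise the tool and turn before travelling.

{"op": "drive_tool", "data": {"steps": [[-5,0,0,0,1],[-5,0,0,0,1],[-3,0,0,-8.5,1],[0,0,0,-8.5,1],[0,0,0,-8.5,1],[0,0,0,-8.5,1],[0,0,0,-8.5,1],[0,0,0,-8.5,1],[0,0,0,-8.5,1],[0,0,0,-8.5,1]]}}

```text
time: 2.1
eef_pos: [0.4657, -0.7818, 0.2879]
tcp_rot: [0.495, 0.506, -0.494, 0.505]
contact_force: [0.5, -0.1, -0.5]
opening: 0.998
```

{"op": "drive_tool", "data": {"steps": [[0,-0.4,-4,0,1],[0,-0.4,-4,0,1],[0,-0.4,-4,0,1],[0,-0.4,-4,0,1],[0,-0.4,-4,0,1],[0,-0.4,-4,0,1],[0,-0.4,-4,0,1],[0,-0.4,-4,0,1],[0,-0.4,-3.5,0,1],[0,-0.3,-3,0,1]]}}

```text
time: 3.1
eef_pos: [0.4205, -0.3955, 0.2887]
tcp_rot: [0.496, 0.504, -0.496, 0.503]
contact_force: [0.4, 0.8, 0.5]
opening: 1.004
```

```bash
python3 go.py 0.421 -0.397 0.10 1 0.421 -0.397 0.031 1
```

```text
t 3.1 tcp [ 0.4205 -0.3955  0.2887] yaw 0.9 tilt [-0.001  0.001 -1.   ] F [0.4 0.8 0.5] op 1.004 q6 -0.95
turn -0.1 shift cm [18.87  0.06  0.17] q6-> -0.77
turn -0.0 shift cm [6.9  0.   0.01] q6-> -0.77
```

{"op": "drive_tool", "data": {"steps": [[4,0.05,0.2,0,1],[4,0,0,0,1],[4,0,0,0,1],[4,0,0,0,1],[4,0,0,0,1],[2.5,0,0,0,1],[1.5,0,0,0,1],[1.0,0,0,0,1],[0.75,0,0,0,1],[0,0,0,0,1]]}}

```text
time: 4.1
eef_pos: [0.4216, -0.3998, 0.0318]
tcp_rot: [0.496, 0.504, -0.496, 0.504]
contact_force: [-0.9, 0.1, -0.1]
opening: 0.996
```

{"op": "drive_tool", "data": {"steps": [[0,0,0,0,0],[0,0,0,0,0],[0,0,0,0,0],[0,0,0,0,0],[0,0,0,0,0],[0,0,0,0,0],[0,0,0,0,0],[0,0,0,0,0]], "force": 60}}

```text
time: 4.9
eef_pos: [0.4215, -0.3999, 0.0323]
tcp_rot: [0.496, 0.504, -0.496, 0.504]
contact_force: [-1.7, 0.9, 3.7]
opening: 0.249
```

```bash
python3 go.py 0.421 -0.397 0.30 1 0.432 -0.005 0.30 -2 .432 -.005 .066 -2; python3 -c "
from h import *
cap('scene','scene1');crop('scene1','s1',110,165,80,50,6)"
```

```text
t 4.9 tcp [ 0.4215 -0.3999  0.0323] yaw 0.9 tilt [-0. -0. -1.] F [-1.7  0.9  3.7] op 0.249 q6 -0.95
turn -0.1 shift cm [-26.77  -0.05  -0.28] q6-> -0.77
turn 3.0 shift cm [-1.000e-02 -2.700e-01 -3.921e+01] q6-> 0.02
turn 0.0 shift cm [ 2.34e+01  0.00e+00 -1.00e-02] q6-> 0.02
```

View pics/s1.png

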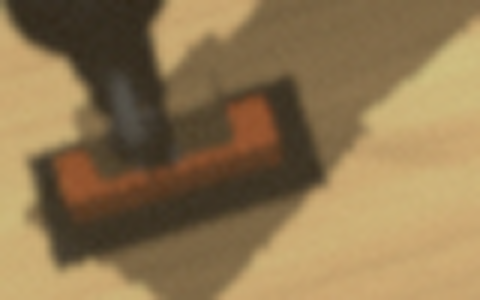

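The fingers hold the handle with the scraper still square on the mat (opening 0.249, about 21 mm). Now lift it over the clamp.

{"op": "drive_tool", "data": {"steps": [[-1,0,0,0,0],[-2,0,0,0,0],[-4,0,0,0,0],[-4,0,0,0,0],[-4,0,0,0,0],[-4,0,0,0,0],[-4,0,0,0,0],[-3,0,0,0,0],[-1,0,0,1.5,0],[0,0,0,1.5,0]], "force": 90}}

```text
time: 5.95
eef_pos: [0.4218, -0.3999, 0.303]
tcp_rot: [-0.51, -0.489, 0.51, -0.491]
contact_force: [0.3, -0.9, -1.6]
opening: 0.247
```

{"op": "drive_tool", "data": {"steps": [[0,0,-2,0,0],[0,0,-4,0,0],[0,0,-4,0,0],[0,0,-4,0,0],[0,0,-4,0,0],[0,0,-4,0,0],[0,0,-4,0,0],[0,0,-4,0,0],[0,0,-4,0,0],[0,0,-3,0,0]]}}

```text
time: 6.95
eef_pos: [0.4338, -0.0274, 0.2984]
tcp_rot: [-0.509, -0.492, 0.51, -0.489]
contact_force: [0.4, 0.1, -1.7]
opening: 0.245
```

{"op": "drive_tool", "data": {"steps": [[0,0,-2,0,0],[0,0,0,0,0],[0,0,0,0,0]]}}

```text
time: 7.25
eef_pos: [0.4352, -0.0097, 0.2994]
tcp_rot: [-0.508, -0.492, 0.51, -0.49]
contact_force: [-0.5, -0.4, -2.9]
opening: 0.243
```

```bash
python3 go.py .432 -.0065 .08 -2 .432 -.0065 .0635 -2
```

```text
t 7.2 tcp [ 0.4352 -0.0097  0.2994] yaw -2.1 tilt [-0.004  0.    -1.   ] F [-0.5 -0.4 -2.9] op 0.243 q6 -0.22
turn -0.1 shift cm [21.94 -0.24 -0.31] q6-> 0.02
turn 0.0 shift cm [1.65 0.01 0.  ] q6-> 0.02
```

{"op": "drive_tool", "data": {"steps": [[4,-0.2,-0.3,0,0],[4,0,0,0,0],[4,0,0,0,0],[4,0,0,0,0],[3,0,0,0,0],[2,0,0,0,0],[1,0,0,0,0],[0.5,0,0,0,0],[0.5,0,0,0,0],[0.5,0,0,0,0]]}}

```text
time: 8.25
eef_pos: [0.4352, -0.0073, 0.0676]
tcp_rot: [0.51, 0.49, -0.509, 0.491]
contact_force: [-0.8, 0.4, -1.4]
opening: 0.243
```

```bash
python3 go.py .432 -.0065 .0635 -2 .532 -.010 .0635 -2; python3 -c "
from h import *
cap('scene','scene2');crop('scene2','s2',190,130,140,95,5)"
```

```text
t 8.2 tcp [ 0.4352 -0.0073  0.0676] yaw -2.2 tilt [ 0.002 -0.001 -1.   ] F [-0.8  0.4 -1.4] op 0.243 q6 -0.21
turn -0.2 shift cm [ 0.41 -0.32 -0.07] q6-> 0.02
turn 0.0 shift cm [ 0.02 10.01  0.  ] q6-> 0.02
```

View pics/s2.png

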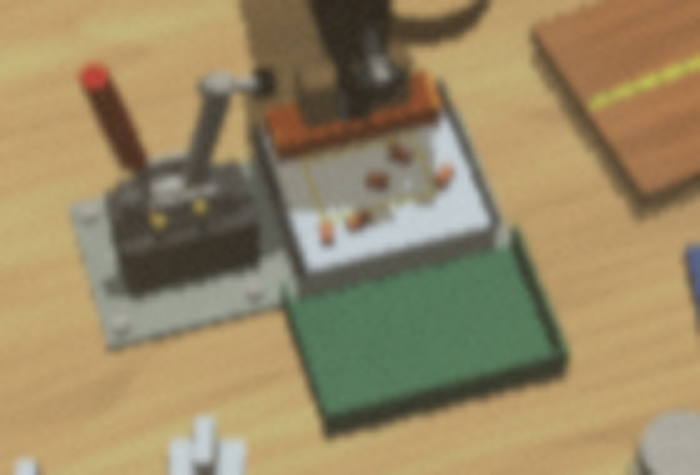

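The scraper sits in the channel behind all five chips. Lower it onto the bed and push.

{"op": "drive_tool", "data": {"steps": [[0.2,0,0,0,0],[0.2,0,0,0,0],[0,0,0,0,0]]}}

```text
time: 8.6
eef_pos: [0.4348, -0.0069, 0.0634]
tcp_rot: [0.509, 0.49, -0.509, 0.491]
contact_force: [0.8, 0.4, -0.6]
opening: 0.246
```

{"op": "drive_tool", "data": {"steps": [[0,0.5,0,0,0],[0,0.5,0,0,0],[0,0.5,0,0,0],[0,0.5,0,0,0],[0,0.5,0,0,0],[0,0.5,0,0,0],[0,0.5,0,0,0],[0,0.5,0,0,0],[0,0.5,0,0,0],[0,0.5,0,0,0]]}}

```text
time: 9.6
eef_pos: [0.484, -0.0086, 0.0633]
tcp_rot: [-0.509, -0.491, 0.51, -0.49]
contact_force: [-6.7, 0.7, 6.6]
opening: 0.246
```

{"op": "drive_tool", "data": {"steps": [[0,0.5,0,0,0],[0,0.5,0,0,0],[0,0.5,0,0,0],[0,0.5,0,0,0],[0,0.5,0,0,0],[0,0.5,0,0,0],[0,0.5,0,0,0],[0,0.5,0,0,0],[0,0.5,0,0,0],[0,0,0,0,0]]}}

```text
time: 10.6
eef_pos: [0.5304, -0.0105, 0.0634]
tcp_rot: [0.51, 0.49, -0.509, 0.491]
contact_force: [-0.1, -0.5, 3.5]
opening: 0.25
```

```bash
python3 go.py .432 -.0065 .0635 -2; python3 -c "
from h import *
cap('scene','scene3');crop('scene3','s3',190,130,140,95,5)"
```

```text
t 10.6 tcp [ 0.5304 -0.0105  0.0634] yaw -2.1 tilt [ 0.002 -0.    -1.   ] F [-0.1 -0.5  3.5] op 0.25 q6 -0.17
turn -0.1 shift cm [-0.03 -9.85 -0.06] q6-> 0.02
```

View pics/s3.png

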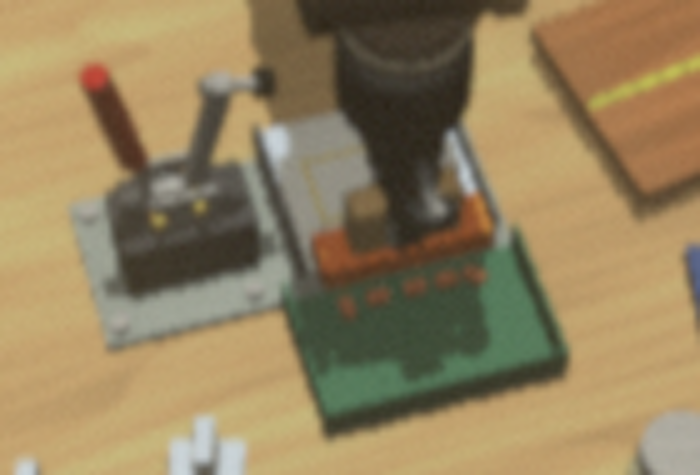

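All five chips lie in a row in the tray, just past the bed edge (crop px x 345–480, y 275–305). Next the scraper goes back to its mat.

{"op": "drive_tool", "data": {"steps": [[-1,0,0,0,0],[-4,0,0,0,0],[-4,-1,0,0,0],[-4,-1,0,0,0],[-4,-1,0,0,0],[-4,-1,0,0,0],[-3,-1,0,0,0],[0,-1,0,-1.5,0],[0,-1,0,-1.5,0],[0,0,1,0,0]]}}

```text
time: 11.65
eef_pos: [0.4583, -0.0174, 0.3029]
tcp_rot: [0.496, 0.504, -0.496, 0.504]
contact_force: [1.3, -0.3, -2.4]
opening: 0.244
```

{"op": "drive_tool", "data": {"steps": [[0,-0.4,3,0,0],[0,-0.4,4,0,0],[0,-0.4,4,0,0],[0,-0.4,4,0,0],[0,-0.4,4,0,0],[0,-0.4,4,0,0],[0,-0.4,4,0,0],[0,-0.4,4,0,0],[0,-0.4,4,0,0],[0,-0.4,2,0,0]]}}

```text
time: 12.65
eef_pos: [0.4238, -0.392, 0.3017]
tcp_rot: [0.497, 0.503, -0.497, 0.503]
contact_force: [0.4, 0.7, -1.9]
opening: 0.246
```

```bash
python3 go.py .4213 -.3984 .0335 1.5
```

```text
t 12.7 tcp [ 0.4238 -0.392   0.3017] yaw 0.7 tilt [-0.001 -0.    -1.   ] F [ 0.4  0.7 -1.9] op 0.246 q6 -0.93
turn -0.8 shift cm [26.82 -0.25  0.63] q6-> -0.78
```

{"op": "drive_tool", "data": {"steps": [[4,0,0,0,0],[4,0,0,0,0],[4,0,0,0,0],[4,0,0,0,0],[4,0,0,0,0],[3,0,0,0,0],[1,0,0,0,0],[0,0,0,0,0]]}}

```text
time: 13.45
eef_pos: [0.424, -0.3876, 0.061]
tcp_rot: [0.496, 0.505, -0.496, 0.502]
contact_force: [0.4, -0.6, -1.6]
opening: 0.243
```

```bash
python3 go.py .4213 -.3984 .0335 1.5
```

```text
t 13.4 tcp [ 0.424  -0.3876  0.061 ] yaw 0.9 tilt [-0.002  0.003 -1.   ] F [ 0.4 -0.6 -1.6] op 0.243 q6 -0.93
turn -0.6 shift cm [ 2.74 -0.3   1.09] q6-> -0.78
```

{"op": "drive_tool", "data": {"steps": [[0.5,-0.3,1.1,-0.6,0],[0.8,0,0,0,0],[0.5,0,0,0,0],[0.4,0,0,0,0],[0.3,0,0,0,0],[0.2,0,0,0,0],[0,0,0,0,0]]}}

```text
time: 14.15
eef_pos: [0.4219, -0.3994, 0.0355]
tcp_rot: [0.494, 0.507, -0.493, 0.506]
contact_force: [0.6, 0.3, -1.9]
opening: 0.248
```

```bash
python3 go.py .4213 -.3984 .0323 1.5
```

```text
t 14.2 tcp [ 0.4219 -0.3994  0.0355] yaw 1.5 tilt [-0.  0. -1.] F [ 0.6  0.3 -1.9] op 0.248 q6 -0.96
turn -0.0 shift cm [ 0.32 -0.06 -0.1 ] q6-> -0.78
```

{"op": "drive_tool", "data": {"steps": [[0.2,0,0,0,0],[0.15,0,0,0,0],[0,0,0,0,0],[0,0,0,0,0.7],[0,0,0,0,0.9],[0,0,0,0,0.9],[0,0,0,0,0.9],[-1,0,0,0,0.9],[-3,0,0,0,0.9],[-4,0,0,0,0.9]]}}

```text
time: 15.15
eef_pos: [0.4209, -0.3983, 0.1115]
tcp_rot: [0.494, 0.508, -0.493, 0.505]
contact_force: [0.3, -0.4, -0.3]
opening: 0.901
```

{"op": "drive_tool", "data": {"steps": [[-5,0,0,0,0.9],[-5,0,0,0,0.9],[-5,0,0,0,0.9],[-2,0,0,0,0.9],[0,0,-2,0,0.9],[0,0,-4,0,0.9],[0,0,-4,0,0.9],[0,0,-4,0,0.9],[0,0,-4,0,0.9],[0,0,-4,0,0.9]]}}

```text
time: 16.15
eef_pos: [0.416, -0.1781, 0.2831]
tcp_rot: [0.494, 0.506, -0.494, 0.507]
contact_force: [1.1, 0.5, 0.4]
opening: 0.9
```

```bash
python3 go.py .5975 .1809 .25 76.4; python3 go.py .5975 .1809 .25 -103.6
```

```text
t 16.1 tcp [ 0.416  -0.1781  0.2831] yaw 1.4 tilt [ 0.001 -0.001 -1.   ] F [1.1 0.5 0.4] op 0.9 q6 -0.65
turn -75.0 shift cm [ 3.31 39.17  9.2 ] q6-> -1.04
t 16.1 tcp [ 0.416  -0.1781  0.2831] yaw 1.4 tilt [ 0.001 -0.001 -1.   ] F [1.1 0.5 0.4] op 0.9 q6 -0.65
turn -75.0 shift cm [ 3.31 39.17  9.2 ] q6-> -1.04
```

{"op": "drive_tool", "data": {"steps": [[0,0,0,-8.3,0.9],[0,0,0,-8.3,0.9],[0,0,0,-8.4,0.9],[0,0,0,-8.3,0.9],[0,0,0,-8.3,0.9],[0,0,0,-8.4,0.9],[0,0,0,-8.3,0.6],[0,0,0,-8.3,0.6],[0,0,0,-8.4,0.6]]}}

```text
time: 17.05
eef_pos: [0.4162, -0.1796, 0.2831]
tcp_rot: [0.081, 0.702, -0.081, 0.703]
contact_force: [0.2, 0.6, 0.7]
opening: 0.597
```

{"op": "drive_tool", "data": {"steps": [[0,3.9,0.9,0,0.6],[0,3.9,0.9,0,0.6],[0,3.9,0.9,0,0.6],[0,3.9,0.9,0,0.6],[0,3.9,0.9,0,0.6],[0,3.9,0.9,0,0.6],[0,3.9,0.9,0,0.6],[0,3.9,0.9,0,0.6],[0,3.9,0.9,0,0.6],[0,2.7,0.6,0,0.6]]}}

```text
time: 18.05
eef_pos: [0.5899, 0.1698, 0.2831]
tcp_rot: [0.083, 0.702, -0.083, 0.703]
contact_force: [0.1, -0.4, 1.3]
opening: 0.6
```

```bash
python3 go.py .5975 .1809 .0185 76.4; python3 - <<'E'
from ov import *
cap('top','top1')
S=json.load(open('S.json')); S['mat']; S['scr']=[.4213,-.3959,np.radians(1.5)]
draw('top1','t1',S,(120,165,250,110),3.2)
E
```

```text
t 18.1 tcp [0.5899 0.1698 0.2831] yaw 76.6 tilt [ 0.001  0.    -1.   ] F [ 0.1 -0.4  1.3] op 0.6 q6 -1.22
turn 0.2 shift cm [26.46  1.24  0.46] q6-> -1.04
```

View pics/t1.png

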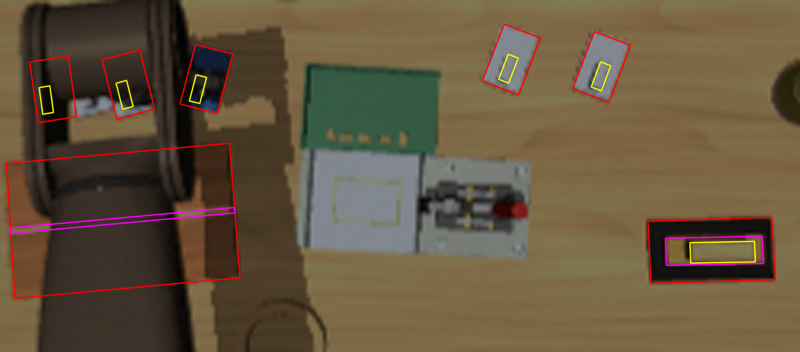

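Scraper is back centred on the mat, all five chips are in the tray and the bed is clear. Descend on the blue lug.

{"op": "drive_tool", "data": {"steps": [[4,0.7,0.4,0,0.6],[4,0,0,0,0.6],[4,0,0,0,0.6],[4,0,0,0,0.6],[4,0,0,0,0.6],[2.5,0,0,0,0.6],[1,0,0,0,0.6],[0,0,0,0,0.6],[0,0,0,0,0.6]]}}

```text
time: 19.0
eef_pos: [0.5963, 0.1734, 0.0493]
tcp_rot: [0.084, 0.701, -0.083, 0.703]
contact_force: [0.5, -0.3, 0.9]
opening: 0.596
```

```bash
python3 go.py .5975 .1809 .0185 76.4
```

```text
t 19.0 tcp [0.5963 0.1734 0.0493] yaw 76.5 tilt [ 0.003  0.    -1.   ] F [ 0.5 -0.3  0.9] op 0.596 q6 -1.21
turn 0.1 shift cm [ 3.08  0.76 -0.06] q6-> -1.04
```

{"op": "drive_tool", "data": {"steps": [[0.5,0.7,0,0,0.6],[1,0,0,0,0.6],[1,0,0,0,0.6],[0.6,0,0,0,0.6],[0,0,0,0,0.6],[0,0,0,0,0.6]]}}

```text
time: 19.6
eef_pos: [0.5963, 0.18, 0.0159]
tcp_rot: [0.083, 0.702, -0.083, 0.702]
contact_force: [-0.1, 0.3, 0.1]
opening: 0.601
```

{"op": "drive_tool", "data": {"steps": [[0,0,0,0,0],[0,0,0,0,0],[0,0,0,0,0],[0,0,0,0,0],[0,0,0,0,0],[0,0,0,0,0]], "force": 60}}

```text
time: 20.2
eef_pos: [0.5971, 0.1802, 0.017]
tcp_rot: [0.083, 0.702, -0.083, 0.703]
contact_force: [0.6, 1.6, 3.1]
opening: 0.128
```

```bash
python3 go.py .5975 .1809 .2 76.4 .4732 .0065 .2 -2 .4732 .0065 .0535 -2
```

```text
t 20.2 tcp [0.5971 0.1802 0.017 ] yaw 76.5 tilt [ 0.001  0.    -1.   ] F [0.6 1.6 3.1] op 0.128 q6 -1.2
turn 0.1 shift cm [-18.3    0.08   0.04] q6-> -1.04
turn 78.4 shift cm [ -0.02 -11.81  17.86] q6-> 0.05
turn -0.0 shift cm [14.65 -0.02  0.  ] q6-> 0.05
```

{"op": "drive_tool", "data": {"steps": [[-1,0,0,0,0],[-3,0,0,0,0],[-4,0,0,0,0],[-4,0,0,0,0],[0,0,0,8,0],[0,0,0,8,0],[0,0,0,8,0],[0,0,0,8,0],[0,0,0,8,0],[0,0,0,8,0]], "force": 80}}

```text
time: 21.2
eef_pos: [0.5956, 0.1799, 0.1356]
tcp_rot: [0.363, 0.607, -0.364, 0.606]
contact_force: [-0.1, 0.2, -1.7]
opening: 0.128
```

{"op": "drive_tool", "data": {"steps": [[0,0,0,8,0],[0,0,0,8,0],[0,0,0,8,0],[0,0,0,6.4,0],[0,-2,3,0,0],[0,-2,3,0,0],[0,-2,3,0,0],[0,-2,3,0,0],[0,-2,3,0,0],[0,-1.7,2.5,0,0]]}}

```text
time: 22.2
eef_pos: [0.4717, 0.0081, 0.1357]
tcp_rot: [-0.508, -0.492, 0.509, -0.491]
contact_force: [-0.1, -0.8, -1.6]
opening: 0.127
```

```bash
python3 go.py .4737 .0068 .052 -2
```

```text
t 22.2 tcp [0.4717 0.0081 0.1357] yaw -1.9 tilt [-0.002 -0.    -1.   ] F [-0.1 -0.8 -1.6] op 0.127 q6 -0.16
turn 0.1 shift cm [8.37 0.23 0.12] q6-> 0.05
```

{"op": "drive_tool", "data": {"steps": [[3,0.2,0.1,0,0],[2,0,0,0,0],[1.5,0,0,0,0],[0.8,0,0,0,0],[0.5,0,0,0,0],[0,0,0,0,0],[0,0,0,0,0]]}}

```text
time: 22.9
eef_pos: [0.4763, 0.0081, 0.059]
tcp_rot: [0.509, 0.491, -0.508, 0.492]
contact_force: [-0.1, 0.6, -0.6]
opening: 0.13
```

```bash
python3 go.py .4737 .0068 .052 -2
```

```text
t 22.9 tcp [0.4763 0.0081 0.059 ] yaw -1.9 tilt [ 0.001 -0.    -1.   ] F [-0.1  0.6 -0.6] op 0.13 q6 -0.16
turn 0.1 shift cm [ 0.7  -0.25  0.13] q6-> 0.05
```

{"op": "drive_tool", "data": {"steps": [[0.3,-0.2,0.1,0,0],[0.2,0,0,0,0],[0.15,0,0,0,0],[0,0,0,0,0],[0,0,0,0,0.3],[0,0,0,0,0.45],[0,0,0,0,0.45],[0,0,0,0,0.45],[-1,0,0,0,0.45],[-3,0,0,0,0.45]]}}

```text
time: 23.9
eef_pos: [0.4712, 0.0076, 0.09]
tcp_rot: [-0.507, -0.493, 0.51, -0.489]
contact_force: [0.1, 0.5, -0.7]
opening: 0.45
```

{"op": "drive_tool", "data": {"steps": [[-5,0,0,0,0.3],[-5,0,0,0,0],[-5,0,0,0,0],[0,0,0,0,0]]}}

```text
time: 24.3
eef_pos: [0.478, 0.0064, 0.2519]
tcp_rot: [0.512, 0.486, -0.505, 0.497]
contact_force: [0.3, -0.3, 1.3]
opening: 0.001
```

```bash
python3 go.py; python3 - <<'E'
from ov import *
cap('scene','scene4')
c,s=np.cos(np.radians(-2)),np.sin(np.radians(-2))
f=np.array([.4736,-.0055]); r=np.array([[c,-s],[s,c]])
l=f+r@[0,.012]
S={'fix':[*f,np.radians(-2)],'blue':[*l,np.radians(-92),.035]}
draw('scene4','s4',S,(190,130,140,95),5.5)
fw=lambda x,y,z:[*(f+r@[x,y]),z]
np.set_printoptions(suppress=True,precision=1)
print('px crop: pivot',(px(cam('scene4'),fw(0,-.14,.07))-[190,130])*5.5,'tip th.12/.2',[((px(cam('scene4'),fw(0,-.14-.13*np.sin(t),.07+.13*np.cos(t)))-[190,130])*5.5) for t in (.12,.2)])
E
```

```text
t 24.3 tcp [0.478  0.0064 0.2519] yaw -1.9 tilt [ 0.017 -0.004 -1.   ] F [ 0.3 -0.3  1.3] op 0.001 q6 -0.17
px crop: pivot [162.8 222.3] tip th.12/.2 [array([113.8,  83.3]), array([94.2, 90.3])]
```

View pics/s4.png

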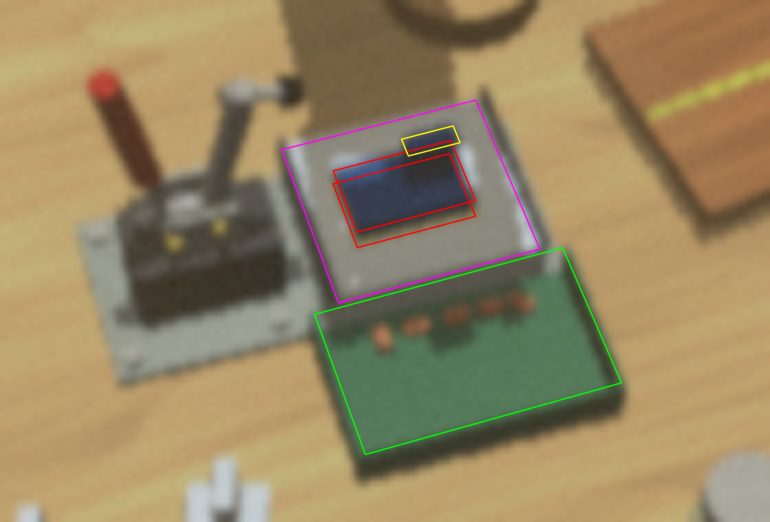

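Bracket is down, but it may sit a few mm towards the robot. I'll check with a silhouette fit of the blue mask.

```bash
cat > sil.py <<'E'
from h import *
from scipy.optimize import minimize
def sil(c,p,z0,shape,K=4):
    M=R.from_euler('z',p[2]).as_matrix(); m=np.zeros((shape[0]*K,shape[1]*K),np.uint8)
    for (cx,lx,ly,z1,z2) in ((.015,.07,.044,0,.014),(0,.03,.012,.014,.05)):
        P=[(M@[cx+sx*lx/2,sy*ly/2,z0+z]) + [p[0],p[1],0] for sx in(-1,1) for sy in(-1,1) for z in(z1,z2)]
        q=np.array([(px(c,a)+.5)*K for a in P]); cv2.fillConvexPoly(m,cv2.convexHull(np.int32(q.round())),255)
    return cv2.resize(m,(shape[1],shape[0]),interpolation=cv2.INTER_AREA)/255.
def fit(c,mask,p0,z0):
    f=lambda d:np.abs(sil(c,np.array(p0)+[d[0]*.01,d[1]*.01,d[2]*.1],z0,mask.shape)-mask).sum()
    best=min((minimize(f,s,method='Nelder-Mead',options=dict(initial_simplex=np.array([s]+[np.array(s)+e for e in np.eye(3)]))) for s in ([0,0,0],[-.5,.3,.2],[.5,-.3,-.5])),key=lambda r:r.fun)
    return np.array(p0)+best.x*[.01,.01,.1],best.fun,f([0,0,0]),mask.sum()
E
python3 - <<'E'
from sil import *
im=cv2.imread('pics/scene4.png').astype(int); b,g,r=[im[:,:,i] for i in range(3)]
mask=((b>r*1.25)&(b-r>12)).astype(float); mask[:, :240]=0; mask[:,285:]=0; mask[:150]=0;mask[178:]=0
print(int(mask.sum()))
p,e,e0,n=fit(cam('scene4'),mask,[.474,.0065,np.radians(-92)],.035)
f=np.array([.4736,-.0055]);th=np.radians(-2);d=p[:2]-f
print(p[:2],np.degrees(p[2]),'fix frame',[d[0]*np.cos(th)+d[1]*np.sin(th),-d[0]*np.sin(th)+d[1]*np.cos(th)],e,e0,n)
E
```

```text
193
[0.46958787 0.00801791] -94.97080016749369 fix frame [np.float64(-0.004481457578303666), np.float64(0.013369651481079027)] 167.57254901960783 178.50196078431372 193.0
```

```bash
python3 - <<'E'
from h import *
im=cv2.imread('pics/scene4.png')[145:185,235:300]
im=cv2.convertScaleAbs(cv2.resize(im,None,fx=12,fy=12,interpolation=cv2.INTER_CUBIC),alpha=2.2)
cv2.imwrite('pics/s4c.png',im)
E
```

```text
(no output)
```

View pics/s4c.png

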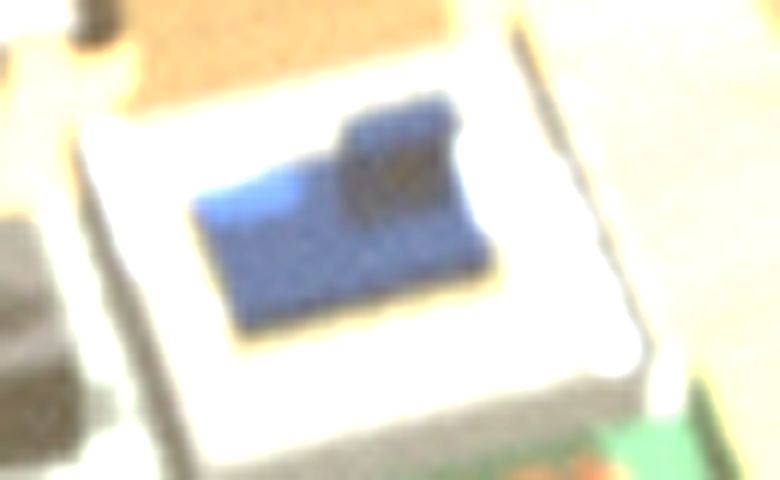

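```bash
python3 - <<'E'
from h import *
c=cam('scene4'); f=np.array([.4736,-.0055]); th=np.radians(-2); r=np.array([[np.cos(th),-np.sin(th)],[np.sin(th),np.cos(th)]])
for u,v,z in [(192,200,.049),(237,318,.049),(490,250,.049),(247,338,.035),(492,266,.035),(345,120,.085),(455,95,.085)]:
    w=at(c,(u+.5)/12-.5+235,(v+.5)/12-.5+145,z); print((r.T@(w[:2]-f)*1e3).round(1))
print('expect plate x±22, y from -38 to 32; lug top x±6,y -3..27')
E
```

```text
[-18.8 -37.2]
[ 20.  -37.3]
[19.6 31. ]
[ 17.6 -33.9]
[15.4 33.6]
[-5.8 -0.3]
[-4.8 28.8]
expect plate x±22, y from -38 to 32; lug top x±6,y -3..27
```

Plate edges measure x ±20 and y -37..+31 mm in the fixture frame, so the bracket is placed and square within about 3 mm. Now the handle.

```bash
python3 go.py .4691 -.1334 .25 -2 .4691 -.1334 .16 -2
```

```text
t 24.4 tcp [0.4762 0.0067 0.2477] yaw -1.9 tilt [ 0.011 -0.002 -1.   ] F [-0.2 -0.3 -0.3] op 0.0 q6 -0.17
turn 0.1 shift cm [-0.21 -0.22 14.03] q6-> -0.24
turn -0.0 shift cm [ 9.   -0.1  -0.02] q6-> -0.24
```

{"op": "drive_tool", "data": {"steps": [[-0.2,0,2,0,0],[0,0,3,0,0],[0,0,3,0,0],[0,0,3,0,0],[0,0,2,0,0],[0,0,1,0,0],[0,0,0,0,0],[0,0,0,0,0]]}}

```text
time: 25.15
eef_pos: [0.4687, -0.1321, 0.2432]
tcp_rot: [-0.508, -0.492, 0.508, -0.491]
contact_force: [0.4, -0.2, -0.4]
opening: 0.001
```

```bash
python3 go.py .4691 -.1334 .16 -2
```

```text
t 25.1 tcp [ 0.4687 -0.1321  0.2432] yaw -1.9 tilt [-0.001  0.001 -1.   ] F [ 0.4 -0.2 -0.4] op 0.001 q6 -0.45
turn 0.1 shift cm [8.32 0.06 0.14] q6-> -0.24
```

{"op": "drive_tool", "data": {"steps": [[3,0,0,0,0],[2,0,0,0,0],[2,0,0,0,0],[1,0,0,0,0],[0.3,0,0,0,0],[0,0,0.5,0,0],[0,0,0.5,0,0],[0,0,0,0,0]]}}

```text
time: 25.95
eef_pos: [0.4693, -0.1437, 0.162]
tcp_rot: [0.509, 0.491, -0.508, 0.492]
contact_force: [0.9, -0.5, 0.9]
opening: 0.001
```

{"op": "drive_tool", "data": {"steps": [[0.1,0,0.5,0,0],[0.1,0,0.5,0,0],[0.1,0,0.5,0,0],[0.1,0,0.5,0,0],[0.3,0,0.6,0,0],[0.3,0,0.6,0,0],[0.3,0,0.6,0,0],[0.3,0,0.6,0,0],[0,0,0,0,0]]}}

```text
time: 26.85
eef_pos: [0.4668, -0.1873, 0.1441]
tcp_rot: [-0.508, -0.492, 0.509, -0.491]
contact_force: [0.5, 0.4, 0.1]
opening: 0.001
```

```bash
python3 - <<'E'
from h import *
s=readout.get_state(); f=np.array([.4736,-.0055]); th=np.radians(-2); r=np.array([[np.cos(th),-np.sin(th)],[np.sin(th),np.cos(th)]])
print('tcp in fixture mm',(r.T@(s['eef_pos'][:2]-f)*1e3).round(1),s['eef_pos'][2],s['contact_force'])
E
```

```text
tcp in fixture mm [  -0.5 -182. ] 0.14414039533290088 [0.53675034 0.39286552 0.12990392]
```

{"op": "drive_tool", "data": {"steps": [[0.45,0,0.5,0,0],[0.45,0,0.5,0,0],[0.5,0,0.5,0,0],[0.5,0,0.45,0,0],[0.5,0,0.35,0,0],[0.5,0,0.3,0,0],[0.5,0,0.3,0,0],[0,0,0,0,0]]}}

```text
time: 27.65
eef_pos: [0.4659, -0.2158, 0.1099]
tcp_rot: [-0.508, -0.492, 0.508, -0.491]
contact_force: [0.3, -0.3, -0.1]
opening: 0.003
```

{"op": "drive_tool", "data": {"steps": [[0.3,0,0.1,0,0],[0.3,0,0.1,0,0],[0.3,0,0.1,0,0],[0.3,0,0.1,0,0],[0.3,0,0.1,0,0],[0.3,0,0.1,0,0],[0,0,0,0,0]]}}

```text
time: 28.35
eef_pos: [0.4659, -0.2217, 0.0924]
tcp_rot: [0.508, 0.492, -0.508, 0.491]
contact_force: [-0.5, -0.8, 0.2]
opening: 0.0
```

```bash
python3 - <<'E'
from h import *
s=readout.get_state(); f=np.array([.4736,-.0055]); th=np.radians(-2); r=np.array([[np.cos(th),-np.sin(th)],[np.sin(th),np.cos(th)]])
print('tcp in fixture mm',(r.T@(s['eef_pos'][:2]-f)*1e3).round(1),s['eef_pos'][2],s['contact_force'])
E
```

```text
tcp in fixture mm [-2.000e-01 -2.163e+02] 0.09243098986045713 [-0.45305688 -0.79472597  0.17780983]
```

No contact force was felt, so I need to look.

```bash
python3 -c "
from h import *
cap('scene','scene5');crop('scene5','s5',165,120,160,95,5)"
```

```text
(no output)
```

View pics/s5.png

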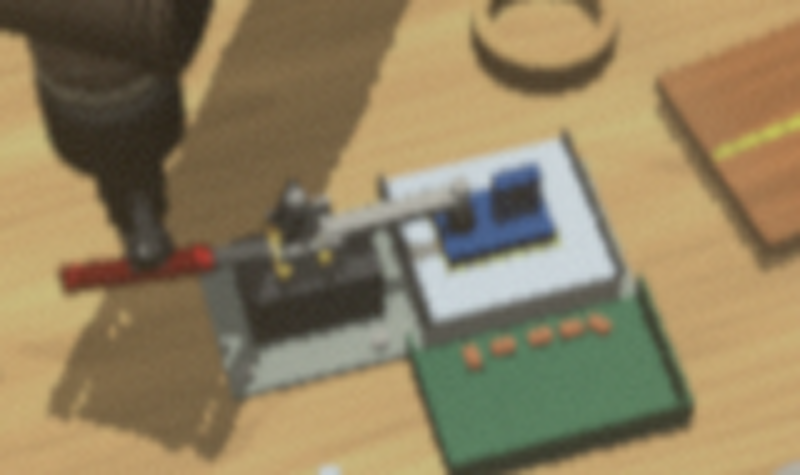

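The handle is down and the arm is level with its pad on the foot. Press on to confirm it's at the stop.

{"op": "drive_tool", "data": {"steps": [[0.2,0,0,0,0],[0.2,0,0,0,0],[0.2,0,0,0,0],[0,0,0,0,0],[0,0,0,0,0]]}}

```text
time: 28.9
eef_pos: [0.4664, -0.2221, 0.091]
tcp_rot: [-0.508, -0.492, 0.509, -0.491]
contact_force: [-8.1, 5.2, 21.4]
opening: -0.002
```

Force rose to 21 N within 1.4 mm, so the handle is at its stop. Retract and check the bare brackets with a mask fit.

{"op": "drive_tool", "data": {"steps": [[-2,0,0,0,0],[-4,0,0,0,0],[-4,0,0,0,0.3],[-4,0,0,0,0.6],[-3,0,0,0,0.6],[0,0,0,0,0.6]]}}

```text
time: 29.5
eef_pos: [0.4682, -0.2233, 0.263]
tcp_rot: [0.509, 0.488, -0.508, 0.495]
contact_force: [0.1, 0.6, -0.0]
opening: 0.6
```

```bash
cat > chk.py <<'E'
from sil import *
def check(fn,P,z=0):
    c=cam(fn); hsv=cv2.cvtColor(cv2.imread(f'pics/{fn}.png'),cv2.COLOR_BGR2HSV)
    for n,p in P.items():
        m0=((hsv[:,:,1]<60)).astype(float)
        u=px(c,[p[0],p[1],z+.02]); w=30; m=np.zeros_like(m0); a,b=int(u[1]),int(u[0])
        m[a-w:a+w,b-w:b+w]=m0[a-w:a+w,b-w:b+w]
        k,lab,st,ce=cv2.connectedComponentsWithStats(m.astype(np.uint8)); 
        if k>1:
            i=min((i for i in range(1,k) if st[i,4]>60),key=lambda i:np.hypot(*(ce[i]-u)),default=None)
            if i: m=(lab==i).astype(float)
        q,e,e0,nn=fit(c,m,p[:3],z); print(n,'xy',q[:2].round(4),'deg',np.degrees(q[2]).round(1),'was',np.round(p[:2],4),np.degrees(p[2]).round(1),'err',round(e),'of',int(nn))
E
python3 - <<'E'
from chk import *
S=json.load(open('S.json')); P={k:v for k,v in S.items() if k.startswith('bare')}
check('scene0',P); cap('scene','scene6'); print(); check('scene6',P)
E
python3 go.py .5845 .3487 .25 99.4
```

```text
bareL1 xy [0.5819 0.3532] deg 10.0 was [0.5845 0.3487] 9.4 err 71 of 359
bareL2 xy [0.5894 0.2669] deg 17.4 was [0.5908 0.2621] 15.3 err 36 of 331
bareR1 xy [ 0.6191 -0.1626] deg -19.1 was [ 0.622  -0.1641] -20.9 err 18 of 384
bareR2 xy [ 0.6097 -0.2649] deg -19.2 was [ 0.6139 -0.2669] -20.7 err 32 of 385

bareL1 xy [0.5885 0.3088] deg 15.7 was [0.5845 0.3487] 9.4 err 293 of 623
bareL2 xy [0.589  0.2667] deg 20.1 was [0.5908 0.2621] 15.3 err 301 of 630
bareR1 xy [ 0.6191 -0.1626] deg -19.1 was [ 0.622  -0.1641] -20.9 err 18 of 384
bareR2 xy [ 0.6097 -0.2649] deg -19.2 was [ 0.6139 -0.2669] -20.7 err 32 of 385
t 29.6 tcp [ 0.4671 -0.2225  0.2599] yaw -1.9 tilt [ 0.005 -0.004 -1.   ] F [-0.8  0.6 -0.6] op 0.6 q6 -0.61
turn -101.3 shift cm [ 0.83 54.44 20.91] q6-> -1.2
```

R1 and R2 haven't moved. L1 and L2 now merge into one blob, so one was knocked. View it.

```bash
python3 - <<'E'
from ov import *
S=json.load(open('S.json')); P={k:v for k,v in S.items() if k.startswith('bareL')}
draw('scene6','s6',P,(330,140,80,55),9)
E
```

```text
(no output)
```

View pics/s6.png

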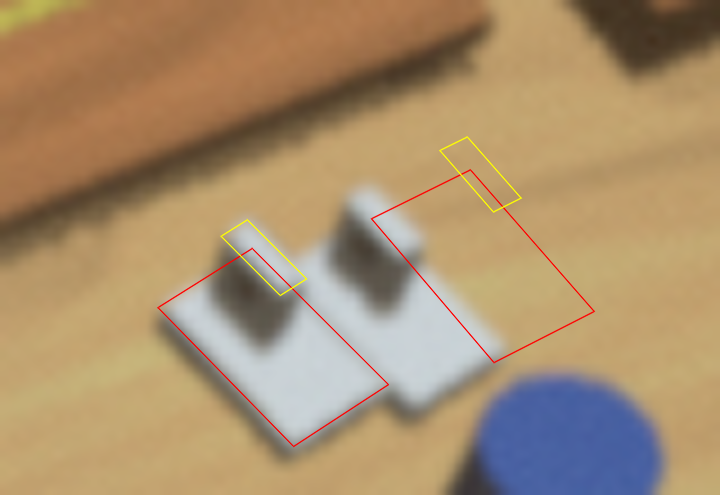

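```bash
python3 - <<'E'
from h import *
c=cam('scene6'); g=lambda u,v,z:at(c,(u+.5)/9-.5+330,(v+.5)/9-.5+140,z)[:2].round(4)
print('L1 lug',g(382,220,.05),'L2 lug',g(263,254,.05))
r,b=g(502,345,.014),g(413,405,.014); d=r-b; print(r,b,np.hypot(*d),'yaw',np.degrees(np.arctan2(d[1],d[0]))-90)
a,e=g(355,192,.05),g(410,248,.05); print('lug axis',np.degrees(np.arctan2(*(e-a)[::-1])))
x=np.radians(np.degrees(np.arctan2(d[1],d[0]))-90); X=np.array([np.cos(x),np.sin(x)]); print('from plate',(r+b)/2-.05*X)
# long right edge
r0=g(372+50,250,.014); 
E
python3 go.py .587 .306 .25 103
```

```text
L1 lug [0.5909 0.3077] L2 lug [0.5899 0.2627]
[0.6324 0.3415] [0.644  0.3006] 0.042513174428640416 yaw 15.834321830997169
lug axis 13.937797208254196
from plate [0.59009726 0.30740717]
t 29.6 tcp [ 0.4671 -0.2225  0.2599] yaw -1.9 tilt [ 0.005 -0.004 -1.   ] F [-0.8  0.6 -0.6] op 0.6 q6 -0.61
turn -104.9 shift cm [ 0.85 48.8  23.57] q6-> -1.32
```

{"op": "drive_tool", "data": {"steps": [[0,0,0,-8.5,0.35],[0,0,0,-8.5,0.35],[0,0,0,-8.5,0.35],[0,0,0,-8.5,0.35],[0,0,0,-8.5,0.35],[0,0,0,-8.5,0.35],[0,0,0,-8.5,0.35],[0,0,0,-8.5,0.35],[0,0,0,-8.5,0.35],[0,0,0,-8.5,0.35]]}}

```text
time: 30.55
eef_pos: [0.4651, -0.2211, 0.2544]
tcp_rot: [0.041, 0.707, -0.04, 0.705]
contact_force: [0.2, -0.6, 0.7]
opening: 0.347
```

{"op": "drive_tool", "data": {"steps": [[0,0,0,-8.5,0.35],[0,0,0,-8.5,0.35],[0,0,0,-4.9,0.35],[0,4.8,0,0,0.35],[0,4.8,0,0,0.35],[0,4.8,0,0,0.35],[0,4.8,0,0,0.35],[0,4.8,0,0,0.35]]}}

```text
time: 31.35
eef_pos: [0.4023, 0.0118, 0.2548]
tcp_rot: [-0.091, 0.702, 0.092, 0.7]
contact_force: [0.7, 0.1, 1.0]
opening: 0.353
```

```bash
python3 go.py .59 .307 .06 105
```

```text
t 31.4 tcp [0.4023 0.0118 0.2548] yaw 104.9 tilt [-0.003  0.001 -1.   ] F [0.7 0.1 1. ] op 0.353 q6 -2.06
turn -0.1 shift cm [19.45 23.62 25.82] q6-> -1.35
```

{"op": "drive_tool", "data": {"steps": [[0,2.6,2.9,0,0.35],[0,3.0,3.3,0,0.35],[0,3.0,3.3,0,0.35],[0,3.0,3.3,0,0.35],[0,3.0,3.3,0,0.35],[0,3.0,3.3,0,0.35],[2,3.0,3.2,0,0.35],[4,2.0,2.2,0,0.35],[4,1.0,1,0,0.35],[4,0,0,0,0.35]]}}

```text
time: 32.35
eef_pos: [0.5915, 0.3062, 0.1127]
tcp_rot: [-0.093, 0.702, 0.093, 0.7]
contact_force: [0.7, -0.5, -0.7]
opening: 0.35
```

{"op": "drive_tool", "data": {"steps": [[3,0,0,0,0.35],[0,0,0,0,0.35],[0,0,0,0,0.35]]}}

```text
time: 32.65
eef_pos: [0.5913, 0.3044, 0.0853]
tcp_rot: [-0.092, 0.702, 0.092, 0.7]
contact_force: [0.4, 0.4, 0.7]
opening: 0.353
```

```bash
python3 go.py .59 .307 .017 105
```

```text
t 32.6 tcp [0.5913 0.3044 0.0853] yaw 105.0 tilt [-0.003 -0.001 -1.   ] F [0.4 0.4 0.7] op 0.353 q6 -1.51
turn -0.0 shift cm [ 6.83  0.28 -0.03] q6-> -1.35
```

{"op": "drive_tool", "data": {"steps": [[2,0.25,0,0,0.35],[2,0,0,0,0.35],[1.5,0,0,0,0.35],[0.8,0,0,0,0.35],[0.5,0,0,0,0.35],[0,0,0,0,0],[0,0,0,0,0],[0,0,0,0,0],[0,0,0,0,0],[0,0,0,0,0]], "force": 60}}

```text
time: 33.65
eef_pos: [0.5919, 0.3073, 0.0194]
tcp_rot: [-0.092, 0.701, 0.092, 0.701]
contact_force: [-0.0, -0.7, -0.3]
opening: 0.134
```

```bash
python3 go.py .59 .307 .12 105 .4431 .3491 .12 95.45 .4431 .3491 .047 95.45
```

```text
t 33.6 tcp [0.5919 0.3073 0.0194] yaw 105.0 tilt [ 0.001  0.    -1.   ] F [-0.  -0.7 -0.3] op 0.134 q6 -1.51
turn -0.0 shift cm [-10.06   0.02  -0.18] q6-> -1.35
turn 9.5 shift cm [-1.000e-02  5.590e+00 -1.422e+01] q6-> -1.0
turn 0.0 shift cm [ 7.3  -0.   -0.01] q6-> -1.0
```

{"op": "drive_tool", "data": {"steps": [[-2,0,0,0,0],[-4,0,0,0,0],[-4,0,0,4.7,0],[0,0,0,4.8,0],[0,1,-2,0,0],[0,1,-2.5,0,0],[0,1,-2.5,0,0],[0,1,-2.5,0,0],[0,1,-2.5,0,0],[0,0.6,-2,0,0]], "force": 80}}

```text
time: 34.65
eef_pos: [0.4452, 0.3499, 0.1187]
tcp_rot: [-0.034, 0.707, 0.034, 0.706]
contact_force: [0.2, -0.2, -1.6]
opening: 0.129
```

{"op": "drive_tool", "data": {"steps": [[2,0,0,0,0],[1.5,0,0,0,0],[1,0,0,0,0],[0,0,0,0,0],[0,0,0,0,0]]}}

```text
time: 35.15
eef_pos: [0.4473, 0.3494, 0.0736]
tcp_rot: [-0.034, 0.706, 0.033, 0.706]
contact_force: [0.8, -0.6, -1.6]
opening: 0.128
```

```bash
python3 go.py .445 .349 .0495 95.45
```

```text
t 35.1 tcp [0.4473 0.3494 0.0736] yaw 95.4 tilt [-0. -0. -1.] F [ 0.8 -0.6 -1.6] op 0.128 q6 -1.18
turn -0.0 shift cm [ 2.41 -0.02 -0.23] q6-> -1.0
```

{"op": "drive_tool", "data": {"steps": [[1,0,-0.2,0,0],[0.7,0,0,0,0],[0.4,0,0,0,0],[0.3,0,0,0,0],[0,0,0,0,0],[0,0,0,0,0.4],[0,0,0,0,0.4],[0,0,0,0,0.4],[0,0,0,0,0.4]]}}

```text
time: 36.05
eef_pos: [0.4451, 0.3495, 0.0501]
tcp_rot: [-0.034, 0.706, 0.034, 0.706]
contact_force: [0.2, 0.9, 0.3]
opening: 0.399
```

{"op": "drive_tool", "data": {"steps": [[-1,0,0,0,0.4],[-3,0,0,0,0.4],[-4,0,0,0,0.4],[0,0,0,-4.7,0.4],[0,0,0,-4.8,0.4]]}}

```text
time: 36.55
eef_pos: [0.4463, 0.3502, 0.1331]
tcp_rot: [-0.093, 0.699, 0.094, 0.703]
contact_force: [-0.6, -1.0, -0.7]
opening: 0.4
```

```bash
python3 go.py .591 .2628 .125 105 .591 .2628 .0185 105
```

```text
t 36.5 tcp [0.4463 0.3502 0.1331] yaw 105.2 tilt [ 0.005  0.002 -1.   ] F [-0.6 -1.  -0.7] op 0.4 q6 -1.35
turn 0.2 shift cm [  0.85 -12.19  11.71] q6-> -1.41
turn 0.0 shift cm [ 1.065e+01 -1.000e-02 -6.000e-02] q6-> -1.41
```

{"op": "drive_tool", "data": {"steps": [[0,-2,2,0,0.4],[0,-3,2.8,0,0.4],[0,-3,2.8,0,0.4],[0,-2.5,2.5,0,0.4],[0,-1.7,1.6,0,0.4],[3,0,0,0,0.4],[2,0,0,0,0.4],[1.5,0,0,0,0.4],[0,0,0,0,0.4],[0,0,0,0,0.4]]}}

```text
time: 37.55
eef_pos: [0.5896, 0.262, 0.0654]
tcp_rot: [-0.092, 0.701, 0.092, 0.701]
contact_force: [-0.6, 0.4, 0.6]
opening: 0.402
```

```bash
python3 go.py .591 .2628 .0185 105
```

```text
t 37.5 tcp [0.5896 0.262  0.0654] yaw 105.0 tilt [ 0.001  0.    -1.   ] F [-0.6  0.4  0.6] op 0.402 q6 -1.57
turn -0.0 shift cm [4.69 0.04 0.15] q6-> -1.41
```

{"op": "drive_tool", "data": {"steps": [[2,0,0.1,0,0.4],[1.5,0,0,0,0.4],[0.8,0,0,0,0.4],[0.4,0,0,0,0.4],[0,0,0,0,0],[0,0,0,0,0],[0,0,0,0,0],[0,0,0,0,0],[0,0,0,0,0]], "force": 60}}

```text
time: 38.45
eef_pos: [0.5906, 0.2621, 0.0182]
tcp_rot: [-0.092, 0.701, 0.092, 0.701]
contact_force: [-0.5, 0.0, -0.5]
opening: 0.132
```

{"op": "drive_tool", "data": {"steps": [[-2,0,0,0,0],[-4,0,0,0,0],[-4,0,0,4.7,0],[0,0,0,4.8,0],[0,0,0,0,0]], "force": 80}}

```text
time: 38.95
eef_pos: [0.5914, 0.2623, 0.12]
tcp_rot: [-0.034, 0.705, 0.034, 0.708]
contact_force: [0.1, -0.0, -1.8]
opening: 0.124
```

```bash
python3 go.py .4495 .2934 .12 95.45 .4495 .2934 .05 95.45
```

```text
t 39.0 tcp [0.5914 0.2623 0.12  ] yaw 95.5 tilt [ 0.004  0.001 -1.   ] F [ 0.1 -0.  -1.8] op 0.124 q6 -1.41
turn 0.0 shift cm [ -0.04   4.44 -13.83] q6-> -1.09
turn 0.0 shift cm [ 7.   -0.   -0.03] q6-> -1.09
```

{"op": "drive_tool", "data": {"steps": [[0,0.7,-2,0,0],[0,0.8,-2.5,0,0],[0,0.8,-2.5,0,0],[0,0.8,-2.5,0,0],[0,0.8,-2.5,0,0],[0,0.5,-1.8,0,0],[3,0,0,0,0],[1.5,0,0,0,0],[0,0,0,0,0],[0,0,0,0,0]]}}

```text
time: 39.95
eef_pos: [0.4487, 0.2923, 0.0721]
tcp_rot: [-0.034, 0.707, 0.034, 0.706]
contact_force: [-0.7, -0.2, -0.7]
opening: 0.126
```

```bash
python3 go.py .4495 .2934 .0485 95.45
```

```text
t 40.0 tcp [0.4487 0.2923 0.0721] yaw 95.5 tilt [-0.002 -0.001 -1.   ] F [-0.7 -0.2 -0.7] op 0.126 q6 -1.28
turn 0.0 shift cm [2.36 0.1  0.1 ] q6-> -1.09
```

{"op": "drive_tool", "data": {"steps": [[1,0.1,0.1,0,0],[0.7,0,0,0,0],[0.4,0,0,0,0],[0.3,0,0,0,0],[0,0,0,0,0],[0,0,0,0,0.4],[0,0,0,0,0.4],[0,0,0,0,0.4],[0,0,0,0,0.4],[-1,0,0,0,0.4]]}}

```text
time: 40.95
eef_pos: [0.4486, 0.2933, 0.0579]
tcp_rot: [-0.034, 0.707, 0.033, 0.705]
contact_force: [0.1, 0.8, -0.4]
opening: 0.401
```

{"op": "drive_tool", "data": {"steps": [[-4,0,0,0,0.4],[-5,0,0,0,0.4],[-5,0,0,0,0.4],[-2,0,0,8.6,0.4]]}}

```text
out of range: row 4 has 8.6, outside -8.59 to 8.59
```

```bash
python3 go.py .621 -.1635 .2 69.5 .621 -.1635 .0185 69.5
```

```text
t 41.0 tcp [0.4486 0.2933 0.0579] yaw 95.5 tilt [-0.003 -0.001 -1.   ] F [ 0.1  0.8 -0.4] op 0.401 q6 -1.28
turn 26.0 shift cm [-14.2  -36.78  32.11] q6-> -1.47
turn 0.0 shift cm [18.15  0.04  0.04] q6-> -1.47
```

{"op": "drive_tool", "data": {"steps": [[-4,0,0,0,0.4],[-5,0,0,0,0.4],[-5,0,0,8.5,0.4],[0,0,0,8.5,0.4],[0,0,0,8.5,0.4],[0,0,0,0.5,0.4],[0,-2,1.8,0,0.4],[0,-3,2.6,0,0.4],[0,-3,2.6,0,0.4],[0,-3,2.6,0,0.4]]}}

```text
time: 41.95
eef_pos: [0.5011, 0.1559, 0.1988]
tcp_rot: [0.125, 0.696, -0.125, 0.696]
contact_force: [1.0, 0.4, -0.5]
opening: 0.399
```

{"op": "drive_tool", "data": {"steps": [[0,-3,2.6,0,0.4],[0,-3,2.6,0,0.4],[0,-3,2.6,0,0.4],[0,-3,2.6,0,0.4],[0,-3,2.6,0,0.4],[0,-3,2.6,0,0.4],[0,-3,2.6,0,0.4],[0,-2.5,2.2,0,0.4],[0,-1.5,1.3,0,0.4],[0,0,0,0,0.4]]}}

```text
time: 42.95
eef_pos: [0.6169, -0.1553, 0.1985]
tcp_rot: [0.126, 0.696, -0.126, 0.696]
contact_force: [0.8, 0.7, 0.3]
opening: 0.402
```

```bash
python3 go.py .621 -.1635 .0185 69.5
```

```text
t 43.0 tcp [ 0.6169 -0.1553  0.1985] yaw 69.4 tilt [-0. -0. -1.] F [0.8 0.7 0.3] op 0.402 q6 -1.62
turn -0.1 shift cm [18.   -0.63  0.68] q6-> -1.47
```

{"op": "drive_tool", "data": {"steps": [[3,-0.6,0.7,0,0.4],[4,0,0,0,0.4],[4,0,0,0,0.4],[2,0,0,0,0.4],[0,0,0,0,0.4],[0,0,0,0,0.4]]}}

```text
time: 43.55
eef_pos: [0.6211, -0.1601, 0.0692]
tcp_rot: [0.126, 0.696, -0.125, 0.696]
contact_force: [0.7, -0.3, 0.4]
opening: 0.401
```

```bash
python3 go.py .621 -.1635 .0185 69.5; python3 - <<'E'
from ov import *
cap('scene','scene7'); S=json.load(open('S.json'))
sh=[.4511,.2655,np.radians(5.45)]; y=np.array([-np.sin(sh[2]),np.cos(sh[2])])
P={'shelf':sh,'bareR1':S['bareR1'],'bareR2':S['bareR2'],'bareA':[*(np.array(sh[:2])+.084*y),sh[2],.03],'bareB':[*(np.array(sh[:2])+.028*y),sh[2],.03]}
draw('scene7','s7',P,(180,100,220,150),3.6)
E
```

```text
t 43.5 tcp [ 0.6211 -0.1601  0.0692] yaw 69.6 tilt [-0.  0. -1.] F [ 0.7 -0.3  0.4] op 0.401 q6 -1.62
turn 0.1 shift cm [ 5.07 -0.32  0.11] q6-> -1.47
```

View pics/s7.png

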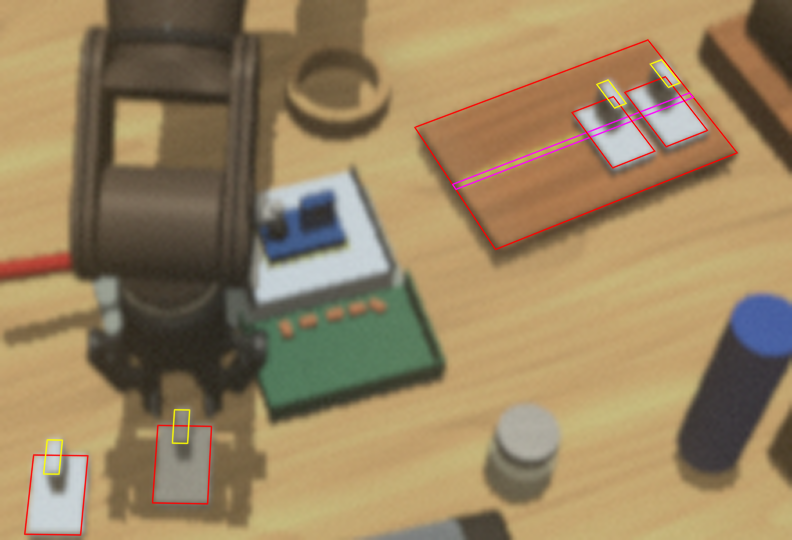

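Both left brackets stand on the shelf exactly on their target wireframes, and R1 and R2 are where measured. Pick R1.

{"op": "drive_tool", "data": {"steps": [[2,-0.3,0.1,0,0.4],[1.5,0,0,0,0.4],[1,0,0,0,0.4],[0.5,0,0,0,0.4],[0,0,0,0,0],[0,0,0,0,0],[0,0,0,0,0],[0,0,0,0,0],[0,0,0,0,0]], "force": 60}}

```text
time: 44.5
eef_pos: [0.621, -0.1644, 0.019]
tcp_rot: [0.126, 0.696, -0.126, 0.696]
contact_force: [-0.8, -0.2, -1.5]
opening: 0.13
```

{"op": "drive_tool", "data": {"steps": [[-2,0,0,0,0],[-4,0,0,0,0],[-5,0,0,0,0],[-5,0,0,-8.5,0],[0,0,0,-8.5,0],[0,0,0,-8.5,0],[0,0,0,-0.5,0],[0,0,0,0,0]], "force": 80}}

```text
time: 45.3
eef_pos: [0.6205, -0.1642, 0.1782]
tcp_rot: [-0.033, 0.707, 0.033, 0.706]
contact_force: [0.2, 0.1, -1.7]
opening: 0.128
```

```bash
python3 go.py .4538 .2376 .18 95.45 .4538 .2376 .05 95.45
```

```text
t 45.3 tcp [ 0.6205 -0.1642  0.1782] yaw 95.3 tilt [-0.001  0.    -1.   ] F [ 0.2  0.1 -1.7] op 0.128 q6 -2.08
turn -0.1 shift cm [ -0.14  41.59 -12.78] q6-> -1.18
turn -0.0 shift cm [ 1.3e+01 -1.0e-02  1.0e-02] q6-> -1.18
```

{"op": "drive_tool", "data": {"steps": [[0,2,-0.6,0,0],[0,3.5,-1.1,0,0],[0,3.5,-1.1,0,0],[0,3.5,-1.1,0,0],[0,3.5,-1.1,0,0],[0,3.5,-1.1,0,0],[0,3.5,-1.1,0,0],[0,3.5,-1.1,0,0],[0,3.5,-1.1,0,0],[0,3.5,-1.1,0,0]]}}

```text
time: 46.3
eef_pos: [0.4835, 0.1603, 0.1784]
tcp_rot: [-0.033, 0.707, 0.033, 0.706]
contact_force: [-0.3, 0.2, -1.3]
opening: 0.125
```

{"op": "drive_tool", "data": {"steps": [[0,3.5,-1.1,0,0],[0,2.5,-0.7,0,0],[0,1.3,-0.4,0,0],[0,0,0,0,0],[0,0,0,0,0]]}}

```text
time: 46.8
eef_pos: [0.4559, 0.2291, 0.1786]
tcp_rot: [-0.034, 0.706, 0.033, 0.706]
contact_force: [0.1, -1.5, -1.5]
opening: 0.127
```

```bash
python3 go.py .4538 .2376 .05 95.45
```

```text
t 46.8 tcp [0.4559 0.2291 0.1786] yaw 95.4 tilt [-0.    -0.001 -1.   ] F [ 0.1 -1.5 -1.5] op 0.127 q6 -1.4
turn -0.0 shift cm [12.86  0.88 -0.13] q6-> -1.18
```

{"op": "drive_tool", "data": {"steps": [[2,0.85,-0.1,0,0],[4,0,0,0,0],[3,0,0,0,0],[1.5,0,0,0,0],[0,0,0,0,0],[0,0,0,0,0]]}}

```text
time: 47.4
eef_pos: [0.4547, 0.2372, 0.0742]
tcp_rot: [-0.033, 0.706, 0.033, 0.706]
contact_force: [0.1, 0.1, -1.7]
opening: 0.125
```

```bash
python3 go.py .4538 .2376 .0492 95.45
```

```text
t 47.4 tcp [0.4547 0.2372 0.0742] yaw 95.4 tilt [ 0. -0. -1.] F [ 0.1  0.1 -1.7] op 0.125 q6 -1.38
turn -0.1 shift cm [ 2.5   0.05 -0.09] q6-> -1.18
```

Place it, lift off, and head for R2.

{"op": "drive_tool", "data": {"steps": [[1,0,-0.1,0,0],[0.8,0,0,0,0],[0.4,0,0,0,0],[0.3,0,0,0,0],[0,0,0,0,0],[0,0,0,0,0.4],[0,0,0,0,0.4],[0,0,0,0,0.4],[0,0,0,0,0.4],[-1,0,0,0,0.4]]}}

```text
time: 48.4
eef_pos: [0.4517, 0.2376, 0.0579]
tcp_rot: [-0.034, 0.707, 0.033, 0.705]
contact_force: [0.3, 0.1, -0.3]
opening: 0.404
```

{"op": "drive_tool", "data": {"steps": [[-4,0,0,0,0.4],[-5,0,0,0,0.4],[-5,0,0,8.5,0.4],[0,0,0,8.5,0.4],[0,0,0,8.5,0.4],[0,0,0,0.5,0.4],[0,0,0,0,0.4]]}}

```text
time: 49.1
eef_pos: [0.4527, 0.2379, 0.199]
tcp_rot: [0.125, 0.696, -0.125, 0.696]
contact_force: [0.5, 0.3, 0.1]
opening: 0.399
```

```bash
python3 go.py .6125 -.2665 .2 69.5 .6125 -.2665 .0185 69.5
```

```text
t 49.1 tcp [0.4527 0.2379 0.199 ] yaw 69.6 tilt [ 0.  0. -1.] F [0.5 0.3 0.1] op 0.399 q6 -0.93
turn 180.1 shift cm [ -0.1   41.65 -32.63] q6-> 1.52
turn 0.0 shift cm [18.15  0.    0.  ] q6-> 1.52
```

{"op": "drive_tool", "data": {"steps": [[0,-2,1.6,0,0.4],[0,-3.4,2.7,0,0.4],[0,-3.4,2.7,0,0.4],[0,-3.4,2.7,0,0.4],[0,-3.4,2.7,0,0.4],[0,-3.4,2.7,0,0.4],[0,-3.4,2.7,0,0.4],[0,-3.4,2.7,0,0.4],[0,-3.4,2.7,0,0.4],[0,-3.4,2.7,0,0.4]]}}

```text
time: 50.1
eef_pos: [0.5811, -0.1599, 0.1983]
tcp_rot: [0.125, 0.696, -0.125, 0.696]
contact_force: [1.0, 1.1, 0.0]
opening: 0.397
```

{"op": "drive_tool", "data": {"steps": [[0,-3.4,2.6,0,0.4],[0,-3,2.2,0,0.4],[0,-2,1.6,0,0.4],[0,0,0,0,0.4],[0,0,0,0,0.4]]}}

```text
time: 50.6
eef_pos: [0.6111, -0.2594, 0.1979]
tcp_rot: [0.126, 0.696, -0.125, 0.695]
contact_force: [0.1, 0.3, 0.6]
opening: 0.401
```

```bash
python3 go.py .6125 -.2665 .0185 69.5
```

```text
t 50.6 tcp [ 0.6111 -0.2594  0.1979] yaw 69.5 tilt [-0.002  0.001 -1.   ] F [0.1 0.3 0.6] op 0.401 q6 -1.77
turn 180.0 shift cm [17.94  0.63 -0.41] q6-> 1.52
```

{"op": "drive_tool", "data": {"steps": [[3,-0.6,0.4,0,0.4],[4,0,0,0,0.4],[4,0,0,0,0.4],[2.5,0,0,0,0.4],[0,0,0,0,0.4],[0,0,0,0,0.4]]}}

```text
time: 51.2
eef_pos: [0.6132, -0.2652, 0.0641]
tcp_rot: [0.125, 0.696, -0.125, 0.696]
contact_force: [-0.4, -0.4, -0.3]
opening: 0.402
```

```bash
python3 go.py .6125 -.2665 .0185 69.5
```

```text
t 51.2 tcp [ 0.6132 -0.2652  0.0641] yaw 69.6 tilt [-0.  0. -1.] F [-0.4 -0.4 -0.3] op 0.402 q6 -1.77
turn 180.1 shift cm [4.56 0.15 0.02] q6-> 1.52
```

{"op": "drive_tool", "data": {"steps": [[2,-0.15,0,0,0.4],[1.5,0,0,0,0.4],[0.7,0,0,0,0.4],[0.35,0,0,0,0.4],[0,0,0,0,0],[0,0,0,0,0],[0,0,0,0,0],[0,0,0,0,0],[0,0,0,0,0]], "force": 60}}

```text
time: 52.1
eef_pos: [0.613, -0.268, 0.019]
tcp_rot: [0.126, 0.695, -0.126, 0.696]
contact_force: [-0.5, 0.6, 1.7]
opening: 0.134
```

{"op": "drive_tool", "data": {"steps": [[-2,0,0,0,0],[-4,0,0,0,0],[-5,0,0,0,0],[-5,0,0,0,0],[0,2.5,-1.8,0,0],[0,3.2,-2.5,0,0],[0,3.2,-2.5,0,0],[0,3.2,-2.5,0,0],[0,3.2,-2.5,0,0],[0,3.2,-2.5,0,0]], "force": 80}}

```text
time: 53.1
eef_pos: [0.5426, -0.0429, 0.178]
tcp_rot: [0.126, 0.696, -0.126, 0.696]
contact_force: [-0.0, 0.6, -1.2]
opening: 0.124
```

{"op": "drive_tool", "data": {"steps": [[0,3.2,-2.5,-8.5,0],[0,0,0,-8.5,0],[0,0,0,-8.5,0],[0,0,0,-0.5,0],[0,0,0,0,0]]}}

```text
time: 53.6
eef_pos: [0.5312, -0.0056, 0.1782]
tcp_rot: [-0.033, 0.706, 0.033, 0.706]
contact_force: [-0.1, -1.2, -0.4]
opening: 0.132
```

```bash
python3 go.py .4591 .1819 .18 95.45 .4591 .1819 .05 95.45
```

```text
t 53.6 tcp [ 0.5312 -0.0056  0.1782] yaw 95.3 tilt [-0.  0. -1.] F [-0.1 -1.2 -0.4] op 0.132 q6 -1.87
turn -0.1 shift cm [-0.18 19.35 -5.4 ] q6-> -1.29
turn -0.0 shift cm [ 1.3e+01 -0.0e+00  1.0e-02] q6-> -1.29
```

The opening (0.132) and Fz (-0.4) suggest the grip may have slackened. I'll settle and check.

{"op": "drive_tool", "data": {"steps": [[0,0,0,0,0],[0,0,0,0,0],[0,0,0,0,0]]}}

```text
time: 53.9
eef_pos: [0.5314, -0.0059, 0.1782]
tcp_rot: [-0.033, 0.706, 0.033, 0.706]
contact_force: [-0.6, 1.2, -1.3]
opening: 0.127
```

```bash
python3 -c "
from h import *
for i in range(4):
    cap('scene','scene8'); s=readout.get_state(); print(s['contact_force'],s['opening'])
crop('scene8','s8',200,80,140,110,5)"
```

```text
[-0.25731305 -0.55751451 -1.24302482] 0.1261869071615743
[-0.71474726 -0.34870685 -0.23169583] 0.13032383781371637
[ 0.46794546  0.43829175 -0.87469286] 0.12631205909927684
[-0.08099688 -0.42403045 -1.59400125] 0.12929443667733287
```

View pics/s8.png

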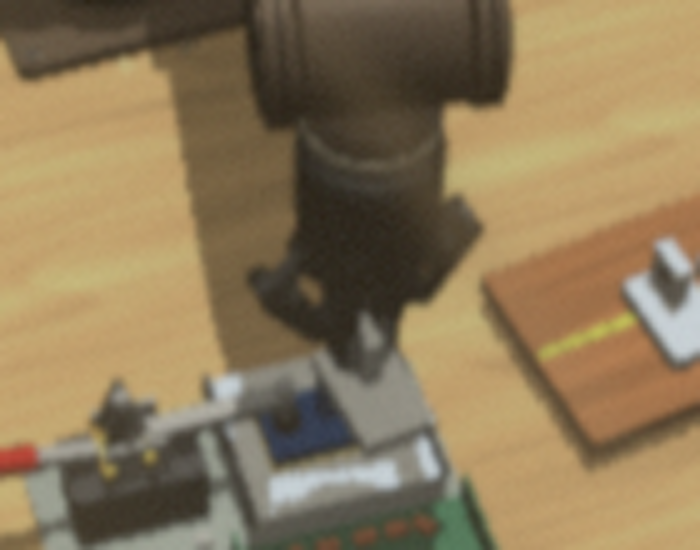

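The bracket is still held and level above the bed, so that was noise. Carry on to the last slot.

{"op": "drive_tool", "data": {"steps": [[0,2,-0.6,0,0],[0,3.2,-0.9,0,0],[0,3.2,-0.9,0,0],[0,3.2,-0.9,0,0],[0,3.2,-0.9,0,0],[0,3.0,-0.8,0,0],[0,1.5,-0.4,0,0],[0,0,0,0,0],[0,0,0,0,0]]}}

```text
time: 55.0
eef_pos: [0.4593, 0.1814, 0.1784]
tcp_rot: [-0.034, 0.706, 0.034, 0.706]
contact_force: [0.1, 1.1, -2.2]
opening: 0.128
```

```bash
python3 go.py .4591 .1819 .05 95.45
```

```text
t 55.0 tcp [0.4593 0.1814 0.1784] yaw 95.5 tilt [ 0. -0. -1.] F [ 0.1  1.1 -2.2] op 0.128 q6 -1.5
turn 0.1 shift cm [12.84  0.06 -0.02] q6-> -1.29
```

{"op": "drive_tool", "data": {"steps": [[2,0,0,0,0],[4,0,0,0,0],[3,0,0,0,0],[1.5,0,0,0,0],[0,0,0,0,0],[0,0,0,0,0]]}}

```text
time: 55.6
eef_pos: [0.46, 0.1807, 0.0737]
tcp_rot: [-0.033, 0.706, 0.033, 0.706]
contact_force: [0.5, -0.1, -1.8]
opening: 0.128
```

```bash
python3 go.py .4591 .1819 .0493 95.45
```

```text
t 55.6 tcp [0.46   0.1807 0.0737] yaw 95.4 tilt [ 0. -0. -1.] F [ 0.5 -0.1 -1.8] op 0.128 q6 -1.5
turn -0.1 shift cm [ 2.44  0.13 -0.08] q6-> -1.29
```

{"op": "drive_tool", "data": {"steps": [[1,0.1,-0.1,0,0],[0.8,0,0,0,0],[0.4,0,0,0,0],[0.25,0,0,0,0],[0,0,0,0,0],[0,0,0,0,0.4],[0,0,0,0,0.4],[0,0,0,0,0.4],[0,0,0,0,0.4],[-1,0,0,0,0.4]]}}

```text
time: 56.6
eef_pos: [0.457, 0.182, 0.0579]
tcp_rot: [-0.034, 0.707, 0.034, 0.705]
contact_force: [0.0, -1.1, -0.4]
opening: 0.399
```

{"op": "drive_tool", "data": {"steps": [[-4,0,0,0,0.4],[-5,0,0,0,0.4],[-5,0,0,0,0.4],[-5,0,0,0,0.4],[-3,0,0,0,0.4],[0,0,0,0,0.4],[0,0,0,0,0.4],[0,0,0,0,0.4]]}}

```text
time: 57.4
eef_pos: [0.4573, 0.1821, 0.2773]
tcp_rot: [-0.034, 0.707, 0.034, 0.705]
contact_force: [-0.6, 0.2, -0.5]
opening: 0.4
```

```bash
python3 - <<'E'
from ov import *
cap('scene','scene9'); S=json.load(open('S.json'))
sh=[.4511,.2655,np.radians(5.45)]; y=np.array([-np.sin(sh[2]),np.cos(sh[2])])
P={'shelf':sh,'mat':S['mat'],'scr':[.4213,-.3959,np.radians(1.5)],'blue':[.474,.0065,np.radians(-92),.035]}
for i,d in enumerate((.084,.028,-.028,-.084)): P[f'bare{i}']=[*(np.array(sh[:2])+d*y),sh[2],.03]
draw('scene9','s9',P,(105,80,295,185),2.7)
s=readout.get_state(); print(s['time'],s['contact_force'],s['opening'])
E
```

```text
57.45 [ 1.65023267 -0.17505773 -0.21418609] 0.3994728418699473
```

View pics/s9.png

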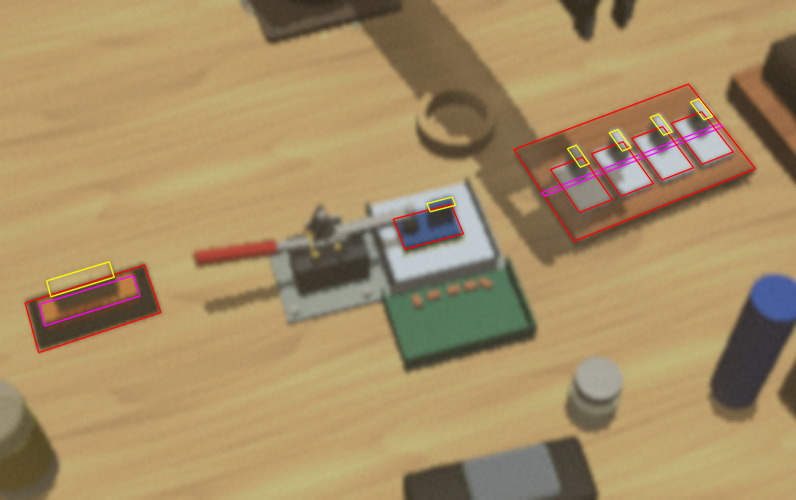

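Everything is in place, and the handle has stayed down at its stop. The four brackets, the scraper and the blue bracket match their target wireframes, the chips are in the tray, and the robot touches nothing.

```bash
python3 -c "
from h import *
print(sign_off())"
```

```text
the job is handed in; nothing more can be done
None
```

The job is handed in at about 57 s of the 210 s allowed; `sign_off()` gave no verdict.

**What I did**
- **Chips:** I pushed all five into the tray with the scraper in one stroke, then put the scraper back on its mat.
- **Blue bracket:** I laid it in the yellow outline with its foot towards the clamp, then pressed the handle down.
- **Bare brackets:** I stood all four on the shelf line, 56 mm apart lug to lug. One of them (the leftmost on the table) had been knocked against its neighbour during the run; I measured it again before picking it up.

**Last checks**
- **Final picture:** the shelf brackets, scraper and blue bracket match their target outlines. The chips are in the tray, and the handle is down with the pad on the blue foot. The jar, cartridge, bottle and car looked unmoved, though I did not measure them.
- **Blue bracket:** an earlier close-up put it within about 3 mm of its place and square.
- **Handle:** I felt no force as it passed the dead point, because I only read the force between moves. Pressing on afterwards, the force rose to about 21 N within 1.4 mm, so I took that as the stop. I could not measure the pad's force directly.

**What failed or disagreed**
- Two move calls were refused because a turn was over the limit. After the first, the tool shifted the wrong way but touched nothing.
- The first automatic fit of the blue bracket's outline was unusable, so I read its corners by hand instead.
- A suspected grip slip on the last bracket turned out to be sensor noise.
- The two cameras differed by up to about 5 mm on bracket positions. I mostly went by the top view.

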